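# Dry-lay the ukulele braces before gluing

## Robot

A 7-joint arm with a two-finger parallel gripper is mounted at the origin on the work surface. World frame = base frame: x ahead of the robot, y to its left, z up, the work surface at z = 0. Lengths are in m, angles in rad, forces in N, time in s.
With the tool pointing down it reaches from about 0.35 to 0.9 m from the base axis. Payload 7.2 kg.
Tool frame: the origin (TCP) lies midway between the tips of the shut fingers; the grasp point (between the pads) lies 19 mm behind it; z points along the fingers, y is the direction in which the jaws open and shut (so a half turn about z gives the same grasp; the last joint's range is limited). The gripper opens to 85 mm and grips with 20 to 120 N. Pads are 22 mm wide; open, the fingers measure 114 mm over their backs; the gripper's body (76 mm by 85 mm) begins 54 mm behind the grasp point. The pads swing forward as they close: fully open they stand 13 mm farther back than shut.
Start: joints at [1.254, 0.411, -0.013, 1.596, 0.006, 1.134, -0.082], TCP at [0.154, -0.606, 0.231] pointing down, gripper open.
Joint ranges: [-2.95, 2.95], [-0.29, 1.99], [-1.47, 1.44], [0.14, 2.54], [-1.03, 4.17], [0.13, 1.85], [-2.86, 2.86]. Speed limits (rad/s): [2.39, 2.39, 3.01, 3.01, 3.14, 3.14, 3.14].

## Interface

Orientations are given as a unit quaternion [w, x, y, z].
In Python, from rig import arm gives the robot as it stands. The module is installed in compiled form; this text tells all that it offers.
- The arm moves only by the tool apply_moves, never from a script. Its argument "targets" is a list of rows, each an object with "gripper": the opening, from 0 (shut) to 1 (fully open); "linear": the shift along the tool's x, y, z in cm, a list of three; "delta_rot": the turn, a rotation vector about the tool's x, y, z in degrees, a list of three. In form: [{"gripper": gripper, "linear": [dx, dy, dz], "delta_rot": [rx, ry, rz]}, ...]. A call has 1 to 5 rows; each row shifts and turns the commanded pose from where the row before left it, along the tool's axes as they then stand; what a row does not reach is not made up. A row lasts 1/10 s, in which the tool goes at most 50 mm and 8.59 degrees, less where a joint would pass 70% of its speed; a pose out of reach is approached as far as the arm can. A call is refused whole if a number of a shift passes 5 or a number of a turn 8.59, either way. A call with a gripper value outside its range is refused whole. The fingers move at their own pace and stop on an object; "newtons" is the grip in N (left out, the last holds). Time passes only in rows, so rows that do not move let the fingers close. It gives the time, the measured TCP pose, the force and the opening at its end, in the units of the state.
- arm.get_obs(): the state, without advancing time (a new reading comes with each control period).
- arm.snapshot(name): name is "side" or "top" or "wrist"; returns a dict with "image" (400x640x3 uint8, blue, green, red), "intrinsics" (3x3 intrinsics, pixels), "dist" ([k1, k2, p1, p2, k3] as OpenCV has them; the pictures are not rectified), "world_to_cam" (4x4, takes a point from world to camera coordinates); the wrist camera has in their place "T_tool_cam" (4x4, takes a point from camera to tool coordinates, whose origin is the TCP and whose axes are the flange's). Camera axes: x right, y down, z forward; pixel columns grow to the right and rows downward; lengths in m; the calibration is good to about 2 mm. A picture is of the moment at which its call begins: read the wrist's pose just before it. There is no depth.
- arm.close_job(): hands the job in, once; it reports no verdict.
The state is a dict: "time": time; "joint_pos": joint angles; "joint_velocities": joint speeds; "joint_efforts": joint torques, N m; "position": TCP position; "ee_rot": TCP orientation; "force": force on the tool from outside, world axes, zero at the start; "ft_torque": the same for the moment, N m; "finger_gap": finger opening in m.
Only numpy, scipy, OpenCV 4.12 (cv2) and the standard library are available. Lean on these libraries where they do the work, as an engineer would, in place of code of your own. Each camera call takes 0.05 s, during which the arm holds its last target. There are 200 camera calls.

## Task

Dry-lay the ukulele parts for gluing. On the soundboard (the pale body-shaped plate with the sound hole), lay the bridge patch in its pencilled rectangle with the steel weight standing centred on top of it, the long brace straight across the centre line halfway between the edge of the sound hole and the patch, and the neck block upright on the centre line, its wide side across the board, halfway between the edge of the hole and the narrow end; on the back (the brown plate without a hole), lay the short brace straight across the middle of the waist. Centre every piece on its plate's centre line, let go of everything, and leave the glue bottle standing where it is.

Things in the scene. Friction and masses are not known exactly. Their poses are not given: they have to be found in the camera images.
- soundboard: Pale figure-of-eight plate (all in mm): 240 long, 164 wide, 5 thick, fixed, any yaw. Origin: mid-length on the centre line, underside. x along the centre line to the narrow end (edge x=+120), y across, z up. Sound hole: flat dark disc, radius 22, at x=+44. Pencilled rectangle 34 (x) by 66 (y), centre x=-56. Halfway hole edge to laid patch: x=-10; halfway hole edge to narrow end: x=+93.
- back_plate: Dark brown figure-of-eight plate, same outline and axes as the soundboard (240 mm long, 5 thick, fixed, any yaw; origin mid-length on the underside; x along the centre line to the narrow end, y across, z up), no hole, thin pale strip along the centre line. The middle of its waist, the narrowest place (112 mm across) between the round ends, is at x=+27 mm.
- long_brace: Loose pale spruce bar 100 mm long (its y), 10 mm wide (its x), 16 mm tall, the top 4 mm narrowed to 6 mm. Origin: centre of its underside, z up. Starts lying on the bench, about 20 g.
- short_brace: Loose pale spruce bar like the long one but 64 mm long (its y), 10 mm wide (its x), 16 mm tall, the top 4 mm narrowed to 6 mm. Origin: centre of its underside, z up. Starts lying on the bench, about 20 g.
- bridge_patch: Loose dark wooden flat rectangle, 60 mm long (its y), 28 mm wide (its x), 6 mm thick. Origin: centre of its underside, z up. Starts flat on the bench, about 20 g.
- neck_block: Loose brown mahogany block, 28 mm along its x, 42 mm along its y (the wide side), 45 mm tall, standing upright on the bench. Origin: centre of its underside, z up. About 40 g.
- weight: Loose round steel pressing weight, a cylinder 32 mm in diameter and 46 mm tall with a shallow groove near the top (36 to 39 mm up), standing upright on the bench, about 0.27 kg. Origin: centre of its underside, z up.
- glue_bottle: White glue bottle with an orange cap, 40 mm in diameter, 110 mm tall, standing loose between the two plates; do not knock it over or shift it. Origin: centre of its underside, z up. (A cork sanding block, 40 x 66 x 26 mm, also lies among the parts and is not needed.)

How it is judged:
By the outcome, as a careful person would: the job done as asked, in the order asked, and still so for the second after the job is handed in, with the robot touching nothing.
It also fails if it takes over 136 s, if anything falls off the work surface, if the arm or the gripper's body presses on something with over 40 N, if the wrist force passes 120 N, or if a joint passes its speed limit or range.

## Working session

There is one attempt and no reset: what is moved stays moved. The work goes in short steps, Python scripts to look and compute and a tool call to move; the robot and the scene stay as the last step left them, time stands still between calls to the robot, and variables do not carry over. Pictures are saved under pics/ and viewed, about 12 in all and at most 16, crops included, and the job is handed in when it is done.

Besides the shell and the picture viewer there is one more tool, called in YAML: its name, and indented under it one key for each argument. apply_moves: Moves the arm, as the interface text tells. Its arguments: {"type":"object","properties":{"targets":{"type":"array"},"newtons":{"type":"number"}},"required":["targets"]}

```bash
mkdir -p pics; ls; python3 - <<'E'
from rig import arm
import cv2
print(arm.get_obs())
for n in("top","side"):
    s=arm.snapshot(n); cv2.imwrite(f"pics/{n}0.png",s["image"]); print(n,s["intrinsics"],s["dist"],s["world_to_cam"])
E
```

```text
pics
{'time': 0.0, 'joint_pos': array([ 1.25379708,  0.41191109, -0.01271137,  1.59707164,  0.0055954 ,
        1.13430502, -0.08220507]), 'joint_velocities': array([-0.00078804,  0.00022011, -0.00140536, -0.00082801,  0.00307711,
       -0.00069127,  0.00056564]), 'joint_efforts': array([ 4.16594939e-04, -6.00627851e+01,  6.82587605e-01, -2.99415028e+01,
        1.38633483e-02,  1.05199197e-02, -1.17549806e-05]), 'position': array([ 0.15373312, -0.60526823,  0.23043482]), 'ee_rot': array([-8.14320336e-04,  9.92270934e-01,  1.24087491e-01, -1.59352115e-04]), 'force': array([ 1.34032658, -0.38035529, -0.37533304]), 'ft_torque': array([-0.00663424, -0.00417822, -0.00633462]), 'finger_gap': 0.08564442651891511}
top [[445.55607996   0.         326.03877923]
 [  0.         445.55607996 201.51238421]
 [  0.           0.           1.        ]] [0.01061405 0.         0.         0.         0.        ] [[ 0.02984647 -0.99922197  0.02578076 -0.01716884]
 [-0.980218   -0.03430805 -0.19492466  0.55764358]
 [ 0.19565749 -0.01945295 -0.98047934  0.94295514]
 [ 0.          0.          0.          1.        ]]
side [[379.60862204   0.         322.50887945]
 [  0.         379.60862204 197.93318105]
 [  0.           0.           1.        ]] [-0.06801056  0.          0.          0.          0.        ] [[-0.99930629 -0.02995376 -0.02212921  0.53690683]
 [-0.00220869  0.64083087 -0.76767891  0.03239676]
 [ 0.03717595 -0.76709749 -0.64045248  0.92786367]
 [ 0.          0.          0.          1.        ]]
```

View pics/top0.png

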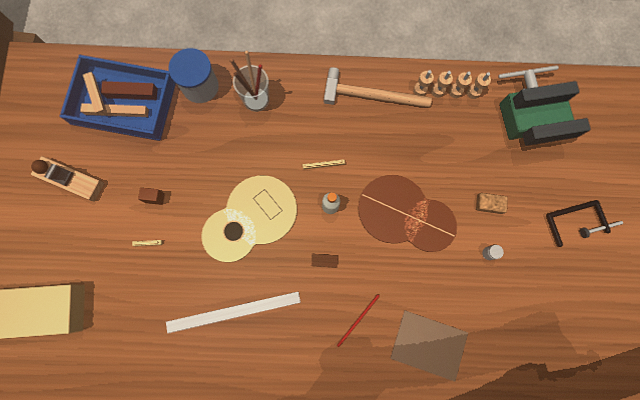

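View pics/side0.png

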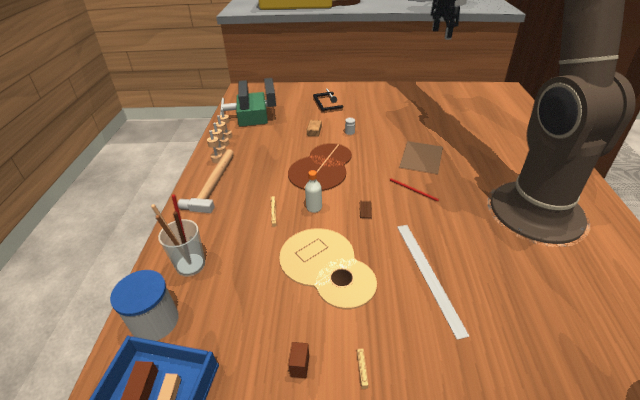

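```bash
cat > h.py <<'E'
import numpy as np, cv2
from scipy.spatial.transform import Rotation as R
from rig import arm
def px2w(uv,K,d,Tcw,z):
    """pixels -> world at height z; Tcw camera->world"""
    p=cv2.undistortPoints(np.array(uv,float).reshape(-1,1,2),K,np.array(d,float)).reshape(-1,2)
    r=np.c_[p,np.ones(len(p))]@Tcw[:3,:3].T; o=Tcw[:3,3]
    return o+r*((z-o[2])/r[:,2])[:,None]
def rot(o): return R.from_quat(np.roll(o["ee_rot"],-1))
def grab(name):
    o=arm.get_obs(); s=arm.snapshot(name)
    if name=="wrist":
        T=np.eye(4); T[:3,:3]=rot(o).as_matrix(); T[:3,3]=o["position"]; T=T@s["T_tool_cam"]
    else: T=np.linalg.inv(s["world_to_cam"])
    return s["image"],s["intrinsics"],s["dist"],T
E
python3 - <<'E'
from h import *
im,K,d,T=grab("top")
P=dict(hole=(233,231,.005),rect=(267,205,.005),patch=(324,260,.006),weight=(496,251,.046),lb=(324,163.5,.016),sb=(148,242,.016),nb=(149,191,.045),bottle=(331,197,.1),bk1=(361,193,.005),bk2=(454,235,.005))
for k,v in P.items(): print(k,px2w([v[:2]],K,d,T,v[2])[0].round(3))
a=cv2.resize(im[145:275,120:320],None,fx=4,fy=4,interpolation=cv2.INTER_CUBIC); cv2.imwrite("pics/c1.png",a)
s=arm.snapshot("wrist"); print(s["intrinsics"],s["dist"],s["T_tool_cam"]); print(rot(arm.get_obs()).as_matrix())
E
```

```text
hole [0.491 0.213 0.005]
rect [0.555 0.138 0.005]
patch [0.431 0.001 0.006]
weight [ 0.461 -0.382  0.046]
lb [0.657 0.008 0.016]
sb [0.458 0.4   0.016]
nb [0.57  0.399 0.045]
bottle [ 0.559 -0.009  0.1  ]
bk1 [ 0.591 -0.082  0.005]
bk2 [ 0.499 -0.301  0.005]
[[345.49972397   0.         326.82593771]
 [  0.         345.49972397 200.79514244]
 [  0.           0.           1.        ]] [-0.03960065  0.          0.          0.          0.        ] [[-6.55027989e-04 -9.60172190e-01 -2.79408189e-01  7.11330990e-02]
 [ 9.99999781e-01 -6.01622727e-04 -2.76893940e-04 -2.56651388e-04]
 [ 9.77675438e-05 -2.79408309e-01  9.60172374e-01 -1.42715484e-01]
 [ 0.00000000e+00  0.00000000e+00  0.00000000e+00  1.00000000e+00]]
[[ 9.69197709e-01  2.46283772e-01 -3.22170156e-04]
 [ 2.46283971e-01 -9.69197229e-01  9.67915492e-04]
 [-7.38645443e-05 -1.01744682e-03 -9.99999480e-01]]
```

View pics/c1.png

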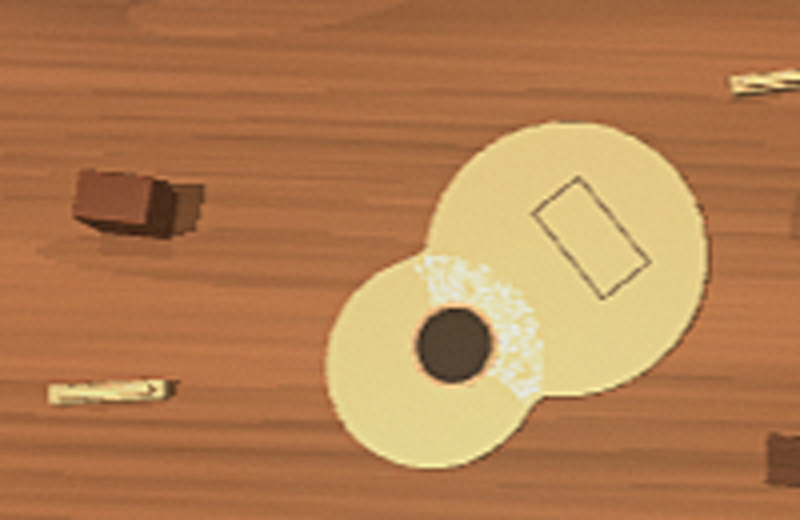

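apply_moves:
  targets:
    - {"gripper":1,"linear":[3.7,-2.1,0],"delta_rot":[0,0,0]}
    - {"gripper":1,"linear":[3.7,-2.1,0],"delta_rot":[0,0,0]}
    - {"gripper":1,"linear":[3.7,-2.1,0],"delta_rot":[0,0,0]}
    - {"gripper":1,"linear":[3.7,-2.1,0],"delta_rot":[0,0,0]}
    - {"gripper":1,"linear":[3.7,-2.1,0],"delta_rot":[0,0,0]}

```text
time: 0.7
position: [0.3083, -0.4571, 0.2313]
ee_rot: [0.0, 0.992, 0.124, -0.0]
force: [0.2, -0.6, 0.5]
finger_gap: 0.0855
```

apply_moves:
  targets:
    - {"gripper":1,"linear":[3.7,-2.1,0],"delta_rot":[0,0,0]}
    - {"gripper":1,"linear":[3.7,-2.1,0],"delta_rot":[0,0,0]}
    - {"gripper":1,"linear":[3.7,-2.1,0],"delta_rot":[0,0,0]}
    - {"gripper":1,"linear":[3.7,-2.1,0],"delta_rot":[0,0,0]}
    - {"gripper":1,"linear":[3.7,-2.1,0],"delta_rot":[0,0,0]}

```text
time: 1.2
position: [0.4617, -0.3098, 0.2313]
ee_rot: [0.0, 0.992, 0.124, -0.0]
force: [0.9, -0.1, -0.1]
finger_gap: 0.0853
```

apply_moves:
  targets:
    - {"gripper":1,"linear":[3.7,-2.1,0],"delta_rot":[0,0,0]}
    - {"gripper":1,"linear":[3.7,-2.1,0],"delta_rot":[0,0,0]}
    - {"gripper":1,"linear":[0,0,0],"delta_rot":[0,0,0]}
    - {"gripper":1,"linear":[0,0,0],"delta_rot":[0,0,0]}

```text
time: 1.6
position: [0.5226, -0.2511, 0.2309]
ee_rot: [-0.0, 0.992, 0.125, -0.0]
force: [-0.3, -0.3, 0.5]
finger_gap: 0.0852
```

```bash
python3 - <<'E'
from h import *
im,K,d,T=grab("wrist"); o=arm.get_obs(); print(o["position"],rot(o).as_euler("ZYX",degrees=True),o["joint_pos"].round(2))
cv2.imwrite("pics/w1.png",im); np.savez("w1.npz",K=K,d=d,T=T)
E
```

```text
[ 0.52170891 -0.25253037  0.23095208] [1.42686534e+01 5.79357590e-02 1.79997184e+02] [ 0.55  0.35 -0.24  1.7   0.09  1.11 -1.04]
```

View pics/w1.png

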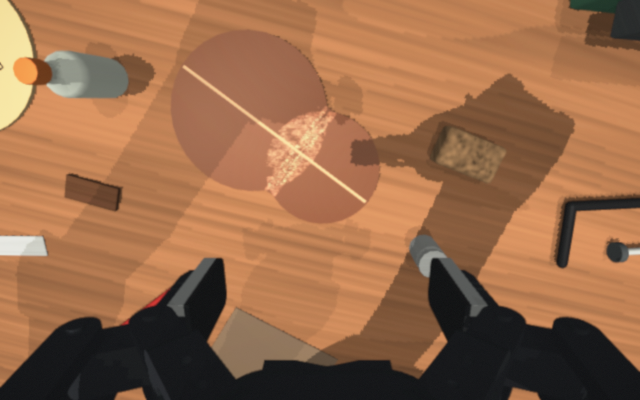

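```bash
cat >> h.py <<'E'
def load(n):
    z=np.load(n+".npz"); return z["K"],z["d"],z["T"]
E
python3 - <<'E'
from h import *
K,d,T=load("w1")
e=px2w([(184,67),(366,202)],K,d,T,.005); print("strip",e.round(4),np.linalg.norm(e[1]-e[0]))
w=px2w([(330,109),(268,193)],K,d,T,.005); print("waist",w.round(4),np.linalg.norm(w[1]-w[0]), w.mean(0))
print("patch",px2w([(67,174),(122,187),(119,208),(65,196)],K,d,T,.006).round(4))
print("bottle base-ish",px2w([(120,80)],K,d,T,0).round(3))
im=cv2.imread("pics/w1.png")
a=im[20:230,150:400]; cv2.imwrite("pics/w1c.png",cv2.resize(np.hstack([a]),None,fx=2.8,fy=2.8,interpolation=cv2.INTER_CUBIC))
E
```

```text
strip [[ 0.588  -0.0849  0.005 ]
 [ 0.4968 -0.3023  0.005 ]] 0.2356546103671537
waist [[ 0.584  -0.2383  0.005 ]
 [ 0.4799 -0.1945  0.005 ]] 0.11290633146562139 [ 0.53194123 -0.21640432  0.005     ]
patch [[ 0.4461  0.0274  0.006 ]
 [ 0.4466 -0.0351  0.006 ]
 [ 0.421  -0.0338  0.006 ]
 [ 0.4196  0.0287  0.006 ]]
bottle base-ish [[ 0.559 -0.019  0.   ]]
```

View pics/w1c.png

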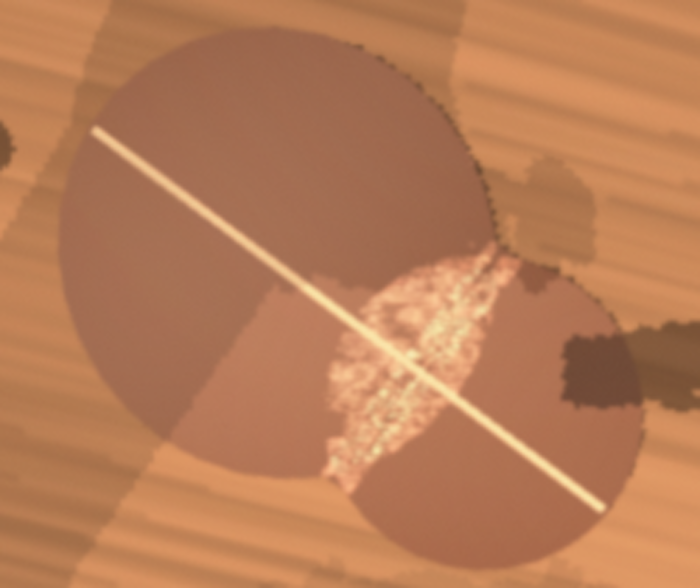

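apply_moves:
  targets:
    - {"gripper":1,"linear":[0.8,-4.1,0],"delta_rot":[0,0,0]}
    - {"gripper":1,"linear":[0.8,-4.1,0],"delta_rot":[0,0,0]}
    - {"gripper":1,"linear":[0.8,-4.1,0],"delta_rot":[0,0,0]}
    - {"gripper":1,"linear":[0.8,-4.1,0],"delta_rot":[0,0,0]}
    - {"gripper":1,"linear":[0.8,-4.1,0],"delta_rot":[0,0,0]}

```text
time: 2.15
position: [0.5096, -0.0442, 0.2315]
ee_rot: [0.0, 0.992, 0.122, 0.0]
force: [0.7, -0.5, 0.1]
finger_gap: 0.0854
```

apply_moves:
  targets:
    - {"gripper":1,"linear":[0.8,-4.1,0],"delta_rot":[0,0,0]}
    - {"gripper":1,"linear":[0.8,-4.1,0],"delta_rot":[0,0,0]}
    - {"gripper":1,"linear":[0.8,-4.1,0],"delta_rot":[0,0,0]}
    - {"gripper":1,"linear":[0.8,-4.1,0],"delta_rot":[0,0,0]}
    - {"gripper":1,"linear":[0,0,0],"delta_rot":[0,0,0]}

```text
time: 2.65
position: [0.5002, 0.1279, 0.2317]
ee_rot: [-0.001, 0.992, 0.127, 0.0]
force: [0.1, -0.5, -0.8]
finger_gap: 0.0851
```

apply_moves:
  targets:
    - {"gripper":1,"linear":[0,0,0],"delta_rot":[0,0,0]}
    - {"gripper":1,"linear":[0,0,0],"delta_rot":[0,0,0]}

```text
time: 2.85
position: [0.5013, 0.1209, 0.2312]
ee_rot: [0.001, 0.992, 0.123, -0.0]
force: [-0.4, -0.6, -0.8]
finger_gap: 0.0856
```

```bash
python3 - <<'E'
from h import *
im,K,d,T=grab("wrist"); o=arm.get_obs(); print(o["position"],rot(o).as_euler("ZYX",degrees=True),o["joint_pos"].round(2))
cv2.imwrite("pics/w2.png",im); np.savez("w2.npz",K=K,d=d,T=T)
cv2.imwrite("pics/w2b.png",cv2.resize(im[:260],(800,325),interpolation=cv2.INTER_CUBIC))
E
```

```text
[0.50136637 0.12082796 0.23116959] [1.40633680e+01 1.95352734e-02 1.79944505e+02] [ 0.04  0.26 -0.44  1.84  0.13  1.07 -1.78]
```

View pics/w2b.png

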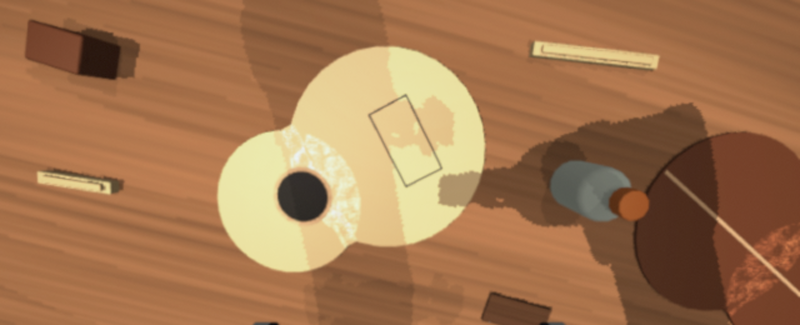

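```bash
python3 - <<'E'
from h import *
K,d,T=load("w2"); f=lambda p,z: px2w(np.array(p)/1.25,K,d,T,z)
c=f([(369,116),(406,95),(442,166),(407,187)],.005); print(c.round(4),[np.linalg.norm(c[i]-c[i-1]).round(4) for i in range(4)])
r=c.mean(0);h=f([(302.5,196)],.005)[0];print("rect",r,"hole",h,np.linalg.norm(r-h))
v=(h-r)[:2];print("axis yaw",np.degrees(np.arctan2(v[1],v[0])))
for a,b in((0,3),(1,2)):
    e=c[a]-c[b];print("long edge",np.degrees(np.arctan2(e[1],e[0])))
for a,b in((0,1),(3,2)):
    e=c[a]-c[b];print("short edge",np.degrees(np.arctan2(e[1],e[0])))
u=v/np.linalg.norm(v);org=(r[:2]+h[:2])/2+6e-3*u;print("origin",org)
# outline residual check
for nm,p in dict(wide=(388,46),wr=(486,150),wb=(390,247),nl=(217,193),nb=(290,272)).items():
    q=f([p],.005)[0,:2]-org; print(nm,(q@u).round(4),(q@[-u[1],u[0]]).round(4))
print("nb top",f([(28,20),(82,37),(78,77),(26,59)],.045).round(4)); print("nb right face top",f([(82,37),(121,45),(118,80),(78,77)],.0).round(3))
print("lb",f([(532,42),(658,54),(657,69),(533,53)],.012).round(4))
print("sb",f([(39,171),(111,182),(110,192),(38,183)],.012).round(4))
print("back strip end",f([(667,172)],.005))
E
```

```text
[[0.5699 0.1715 0.005 ]
 [0.5931 0.146  0.005 ]
 [0.5453 0.1029 0.005 ]
 [0.521  0.1272 0.005 ]] [np.float64(0.066), np.float64(0.0344), np.float64(0.0644), np.float64(0.0344)]
rect [0.55732725 0.13688719 0.005     ] hole [0.49179188 0.21256958 0.005     ] 0.10011348181591748
axis yaw 130.89015241804742
long edge 42.12578374082432
long edge 42.09312412342023
short edge 132.3353362965033
short edge 135.02149804734307
origin [0.5206319  0.17926418]
wide -0.0766 -0.0722
wr -0.1125 0.036
wb -0.0021 0.0744
nl 0.1089 -0.036
nb 0.0896 0.0544
nb top [[0.5782 0.4204 0.045 ]
 [0.5753 0.3799 0.045 ]
 [0.5472 0.3812 0.045 ]
 [0.5512 0.4209 0.045 ]]
nb right face top [[0.576 0.413 0.   ]
 [0.577 0.38  0.   ]
 [0.549 0.381 0.   ]
 [0.544 0.414 0.   ]]
lb [[ 0.6547  0.0608  0.012 ]
 [ 0.6722 -0.0385  0.012 ]
 [ 0.6616 -0.042   0.012 ]
 [ 0.6473  0.0576  0.012 ]]
sb [[0.4606 0.4359 0.012 ]
 [0.466  0.3729 0.012 ]
 [0.4572 0.3732 0.012 ]
 [0.4499 0.4366 0.012 ]]
back strip end [[ 0.58838417 -0.08593261  0.005     ]]
```

```bash
cat >> h.py <<'E'
def plan(x,y,z,yaw):
    """turn about tool z first, then shift (cm) in the turned tool axes; tool points down"""
    o=arm.get_obs(); y0=rot(o).as_euler("ZYX",degrees=True)[0]; a=np.radians(yaw)
    D=np.array([x,y,z])-o["position"]; c,s=np.cos(a),np.sin(a)
    print("t",o["time"],"pos",o["position"].round(4),"yaw",y0.round(2),"turn",np.round(-((yaw-y0+180)%360-180),2),
      "shift cm",np.round(100*np.array([c*D[0]+s*D[1],s*D[0]-c*D[1],-D[2]]),2),"F",o["force"].round(1),"gap",round(o["finger_gap"],4),"j7",o["joint_pos"][6].round(2))
E
python3 -c "
from h import *
plan(.433,-.002,.13,91)"
```

```text
t 2.9 pos [0.5014 0.1208 0.2312] yaw 14.06 turn -76.94 shift cm [-12.16  -7.05  10.12] F [ 0.3 -0.2  0.2] gap 0.0855 j7 -1.78
```

apply_moves:
  targets:
    - {"gripper":1,"linear":[0,0,0],"delta_rot":[0,0,-8.55]}
    - {"gripper":1,"linear":[0,0,0],"delta_rot":[0,0,-8.55]}
    - {"gripper":1,"linear":[0,0,0],"delta_rot":[0,0,-8.55]}
    - {"gripper":1,"linear":[0,0,0],"delta_rot":[0,0,-8.55]}
    - {"gripper":1,"linear":[0,0,0],"delta_rot":[0,0,-8.55]}

```text
time: 3.4
position: [0.5014, 0.1212, 0.2312]
ee_rot: [0.0, 0.878, 0.479, -0.0]
force: [-0.7, -0.4, 0.6]
finger_gap: 0.0854
```

apply_moves:
  targets:
    - {"gripper":1,"linear":[0,0,0],"delta_rot":[0,0,-8.55]}
    - {"gripper":1,"linear":[0,0,0],"delta_rot":[0,0,-8.55]}
    - {"gripper":1,"linear":[0,0,0],"delta_rot":[0,0,-8.55]}
    - {"gripper":1,"linear":[0,0,0],"delta_rot":[0,0,-8.55]}

```text
time: 3.8
position: [0.5014, 0.1212, 0.2312]
ee_rot: [0.0, 0.699, 0.716, -0.0]
force: [-0.4, 0.4, 0.7]
finger_gap: 0.0855
```

apply_moves:
  targets:
    - {"gripper":1,"linear":[-3,-1.76,0],"delta_rot":[0,0,0]}
    - {"gripper":1,"linear":[-3,-1.76,2.5],"delta_rot":[0,0,0]}
    - {"gripper":1,"linear":[-3,-1.76,2.5],"delta_rot":[0,0,0]}
    - {"gripper":1,"linear":[-3,-1.76,2.5],"delta_rot":[0,0,0]}
    - {"gripper":1,"linear":[0,0,2.5],"delta_rot":[0,0,0]}

```text
time: 4.3
position: [0.4307, -0.0045, 0.1302]
ee_rot: [0.001, 0.703, 0.712, -0.002]
force: [0.5, -0.0, 0.1]
finger_gap: 0.0851
```

apply_moves:
  targets:
    - {"gripper":1,"linear":[0,0,0],"delta_rot":[0,0,0]}
    - {"gripper":1,"linear":[0,0,0],"delta_rot":[0,0,0]}
    - {"gripper":1,"linear":[0,0,0],"delta_rot":[0,0,0]}

```text
time: 4.6
position: [0.4344, 0.0021, 0.1325]
ee_rot: [0.001, 0.7, 0.715, 0.001]
force: [-0.2, 1.0, 1.0]
finger_gap: 0.0852
```

```bash
python3 - <<'E'
from h import *
plan(.433,-.002,.03,91)
im,K,d,T=grab("wrist"); np.savez("w3.npz",K=K,d=d,T=T)
cv2.imwrite("pics/w3.png",im)
E
```

```text
t 4.6 pos [0.4344 0.0021 0.1325] yaw 91.22 turn 0.22 shift cm [-0.41 -0.15 10.25] F [-0.2  1.   1. ] gap 0.0852 j7 -0.31
```

View pics/w3.png

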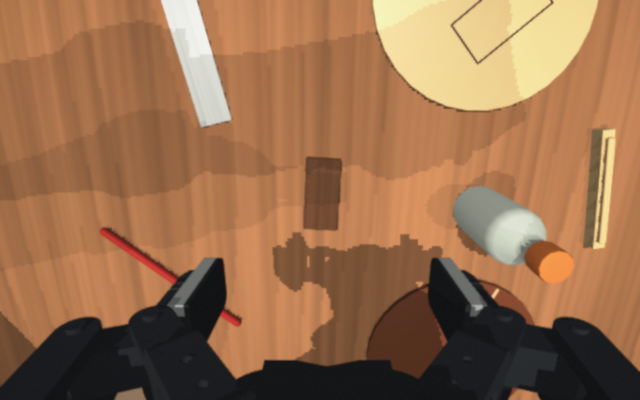

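```bash
python3 - <<'E'
from h import *
K,d,T=load("w3")
c=px2w([(307,157.5),(341,159),(338,230),(304.5,229)],K,d,T,.006); print(c.round(4),c.mean(0).round(4))
for a,b in((0,3),(1,2)):
    e=c[a]-c[b];print(np.linalg.norm(e).round(4),np.degrees(np.arctan2(e[1],e[0])))
print(np.linalg.norm(c[0]-c[1]))
im=cv2.imread("pics/w3.png"); 
m=c.mean(0); plan(m[0],m[1],.004,91)
E
```

```text
[[ 0.4186  0.0301  0.006 ]
 [ 0.4453  0.0294  0.006 ]
 [ 0.4447 -0.0301  0.006 ]
 [ 0.4168 -0.0297  0.006 ]] [ 4.313e-01 -1.000e-04  6.000e-03]
0.0598 88.27423888664148
0.0595 89.42602133205948
0.026681191255424598
t 4.65 pos [0.4344 0.0022 0.1325] yaw 91.24 turn 0.24 shift cm [-0.22 -0.31 12.85] F [-0.5 -0.7 -0.5] gap 0.0854 j7 -0.31
```

apply_moves:
  targets:
    - {"gripper":0.55,"linear":[-0.22,-0.31,2.5],"delta_rot":[0,0,2.2]}
    - {"gripper":0.55,"linear":[0,0,3],"delta_rot":[0,0,0]}
    - {"gripper":0.55,"linear":[0,0,3],"delta_rot":[0,0,0]}
    - {"gripper":0.55,"linear":[0,0,2.5],"delta_rot":[0,0,0]}
    - {"gripper":0.55,"linear":[0,0,1],"delta_rot":[0,0,0]}
  newtons: 30

```text
time: 5.15
position: [0.43, -0.0001, 0.0102]
ee_rot: [-0.0, 0.713, 0.701, -0.0]
force: [-0.1, 0.3, 0.2]
finger_gap: 0.0467
```

apply_moves:
  targets:
    - {"gripper":0.55,"linear":[0,0,0],"delta_rot":[0,0,0]}
    - {"gripper":0.55,"linear":[0,0,0],"delta_rot":[0,0,0]}
    - {"gripper":0.55,"linear":[0,0,0],"delta_rot":[0,0,0]}

```text
time: 5.45
position: [0.4312, -0.0004, 0.0125]
ee_rot: [0.001, 0.713, 0.701, 0.001]
force: [-0.2, -0.1, 1.1]
finger_gap: 0.0469
```

```bash
python3 -c "
from h import *
plan(.4313,-.0001,.002,89)"
```

```text
t 5.45 pos [ 4.312e-01 -4.000e-04  1.250e-02] yaw 89.01 turn 0.01 shift cm [0.03 0.   1.05] F [-0.2 -0.1  1.1] gap 0.0469 j7 -0.54
```

Down, close, lift.

apply_moves:
  targets:
    - {"gripper":0.55,"linear":[0,0,0.5],"delta_rot":[0,0,0]}
    - {"gripper":0.55,"linear":[0,0,0.5],"delta_rot":[0,0,0]}
    - {"gripper":0.55,"linear":[0,0,0],"delta_rot":[0,0,0]}
    - {"gripper":0,"linear":[0,0,0],"delta_rot":[0,0,0]}
    - {"gripper":0,"linear":[0,0,0],"delta_rot":[0,0,0]}

```text
time: 5.95
position: [0.4301, -0.0005, 0.0014]
ee_rot: [-0.0, 0.713, 0.701, -0.0]
force: [-1.5, 0.4, 2.5]
finger_gap: 0.027
```

apply_moves:
  targets:
    - {"gripper":0,"linear":[0,0,0],"delta_rot":[0,0,0]}
    - {"gripper":0,"linear":[0,0,0],"delta_rot":[0,0,0]}
    - {"gripper":0,"linear":[0,0,0],"delta_rot":[0,0,0]}

```text
time: 6.25
position: [0.4301, -0.0005, 0.0014]
ee_rot: [0.0, 0.713, 0.701, -0.0]
force: [-1.9, 0.9, 4.4]
finger_gap: 0.0265
```

apply_moves:
  targets:
    - {"gripper":0,"linear":[0,0,-1],"delta_rot":[0,0,0]}
    - {"gripper":0,"linear":[0,0,-3],"delta_rot":[0,0,0]}
    - {"gripper":0,"linear":[0,0,-3],"delta_rot":[0,0,0]}
    - {"gripper":0,"linear":[0,0,0],"delta_rot":[0,0,0]}
    - {"gripper":0,"linear":[0,0,0],"delta_rot":[0,0,0]}

```text
time: 6.75
position: [0.4308, -0.0009, 0.0721]
ee_rot: [0.001, 0.713, 0.701, 0.001]
force: [-0.3, -0.6, -0.4]
finger_gap: 0.0265
```

```bash
python3 -c "
from h import *
plan(.5573,.1369,.03,41.3)
cv2.imwrite('pics/w4.png',grab('wrist')[0][100:400,100:540])"
```

```text
t 6.75 pos [ 0.4308 -0.0009  0.0721] yaw 88.97 turn 47.67 shift cm [18.6  -2.    4.21] F [-0.3 -0.6 -0.4] gap 0.0265 j7 -0.44
```

View pics/w4.png

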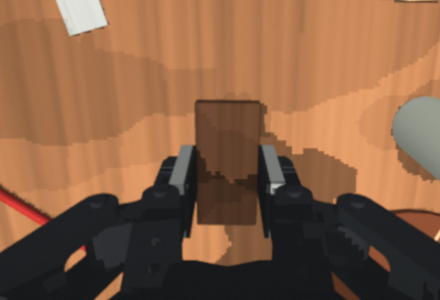

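apply_moves:
  targets:
    - {"gripper":0,"linear":[0,0,0],"delta_rot":[0,0,8]}
    - {"gripper":0,"linear":[0,0,0],"delta_rot":[0,0,8]}
    - {"gripper":0,"linear":[0,0,0],"delta_rot":[0,0,8]}
    - {"gripper":0,"linear":[0,0,0],"delta_rot":[0,0,8]}
    - {"gripper":0,"linear":[0,0,0],"delta_rot":[0,0,8]}

```text
time: 7.3
position: [0.4293, -0.0006, 0.0702]
ee_rot: [-0.0, 0.911, 0.412, -0.001]
force: [-0.5, 0.8, -0.6]
finger_gap: 0.0268
```

apply_moves:
  targets:
    - {"gripper":0,"linear":[0,0,0],"delta_rot":[0,0,7.67]}
    - {"gripper":0,"linear":[3,-0.33,0],"delta_rot":[0,0,0]}
    - {"gripper":0,"linear":[3.5,-0.35,0],"delta_rot":[0,0,0]}
    - {"gripper":0,"linear":[3.5,-0.35,0],"delta_rot":[0,0,0]}
    - {"gripper":0,"linear":[3.5,-0.35,0],"delta_rot":[0,0,0]}

```text
time: 7.8
position: [0.5225, 0.0998, 0.07]
ee_rot: [-0.0, 0.936, 0.353, -0.001]
force: [0.6, -0.3, -0.7]
finger_gap: 0.0269
```

apply_moves:
  targets:
    - {"gripper":0,"linear":[3,-0.35,1],"delta_rot":[0,0,0]}
    - {"gripper":0,"linear":[2.1,-0.27,2],"delta_rot":[0,0,0]}
    - {"gripper":0,"linear":[0,0,1.2],"delta_rot":[0,0,0]}
    - {"gripper":0,"linear":[0,0,0],"delta_rot":[0,0,0]}
    - {"gripper":0,"linear":[0,0,0],"delta_rot":[0,0,0]}

```text
time: 8.3
position: [0.5554, 0.1363, 0.0284]
ee_rot: [0.0, 0.936, 0.353, -0.001]
force: [0.1, 0.3, -1.2]
finger_gap: 0.027
```

```bash
python3 -c "
from h import *
plan(.5573,.1369,.0075,41.3)
im,K,d,T=grab('wrist'); np.savez('w5.npz',K=K,d=d,T=T)
cv2.imwrite('pics/w5.png',cv2.resize(im[60:330,150:510],None,fx=2,fy=2,interpolation=cv2.INTER_CUBIC))"
```

```text
t 8.3 pos [0.5554 0.1363 0.0284] yaw 41.31 turn 0.01 shift cm [0.18 0.08 2.09] F [ 0.1  0.3 -1.2] gap 0.027 j7 -1.42
```

View pics/w5.png

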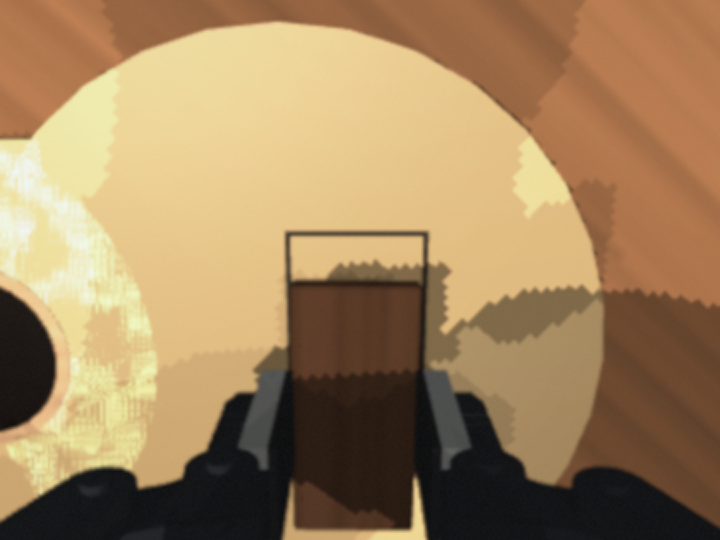

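```bash
python3 -c "
from h import *
K,d,T=load('w5')
f=lambda p,z: px2w(np.array(p)/2+[150,60],K,d,T,z)[:,:2]
p=f([(287.5,233.5),(427.5,233.5)],.005); q=f([(290,282),(421,282)],.033)
print(p,q)
a=np.radians(41.3);u=np.array([np.cos(a),np.sin(a)]);v=np.array([np.sin(a),-np.cos(a)])
print(np.linalg.norm(p[0]-p[1]),np.linalg.norm(q[0]-q[1]))
dp=p.mean(0)-q.mean(0); print('tool x',dp@u-.003,'tool y',dp@v)
e=p[1]-p[0];print(np.degrees(np.arctan2(e[1],e[0])));e=q[1]-q[0];print(np.degrees(np.arctan2(e[1],e[0])))
"
```

```text
[[0.5709647  0.17182234]
 [0.59363818 0.14599951]] [[0.56981697 0.16681876]
 [0.58781357 0.14632321]]
0.0343643067668996 0.027275362280180203
tool x 0.0011633978832340883 tool y 0.0005429662701834359
-48.71557100457863
-48.714493520514495
```

apply_moves:
  targets:
    - {"gripper":0,"linear":[0.15,0.07,1],"delta_rot":[0,0,0]}
    - {"gripper":0,"linear":[0,0,0.8],"delta_rot":[0,0,0]}
    - {"gripper":0,"linear":[0,0,0.35],"delta_rot":[0,0,0]}
    - {"gripper":0,"linear":[0,0,0],"delta_rot":[0,0,0]}
    - {"gripper":0,"linear":[0,0,0],"delta_rot":[0,0,0]}

```text
time: 8.85
position: [0.5582, 0.1378, 0.0078]
ee_rot: [-0.0, 0.936, 0.353, -0.0]
force: [0.2, 1.1, -0.0]
finger_gap: 0.0269
```

```bash
python3 -c "
from h import *
plan(.5573,.1369,.0064,41.3)"
```

```text
t 8.85 pos [0.5582 0.1378 0.0078] yaw 41.33 turn 0.03 shift cm [-0.12  0.01  0.14] F [ 0.2  1.1 -0. ] gap 0.0269 j7 -1.43
```

apply_moves:
  targets:
    - {"gripper":0,"linear":[-0.1,0,0.15],"delta_rot":[0,0,0]}
    - {"gripper":0,"linear":[0,0,0],"delta_rot":[0,0,0]}
    - {"gripper":0,"linear":[0,0,0],"delta_rot":[0,0,0]}

```text
time: 9.15
position: [0.5577, 0.1372, 0.0065]
ee_rot: [0.0, 0.936, 0.353, 0.0]
force: [1.0, 0.3, 0.1]
finger_gap: 0.027
```

apply_moves:
  targets:
    - {"gripper":0.55,"linear":[0,0,0],"delta_rot":[0,0,0]}
    - {"gripper":0.55,"linear":[0,0,0],"delta_rot":[0,0,0]}
    - {"gripper":0.55,"linear":[0,0,0],"delta_rot":[0,0,0]}
    - {"gripper":0.55,"linear":[0,0,0],"delta_rot":[0,0,0]}

```text
time: 9.55
position: [0.5574, 0.1371, 0.0063]
ee_rot: [0.0, 0.936, 0.353, -0.0]
force: [-0.3, 0.6, -0.2]
finger_gap: 0.0471
```

apply_moves:
  targets:
    - {"gripper":0.55,"linear":[0,0,-2],"delta_rot":[0,0,0]}
    - {"gripper":0.55,"linear":[0,0,-4],"delta_rot":[0,0,0]}
    - {"gripper":1,"linear":[0,0,-4],"delta_rot":[0,0,0]}
    - {"gripper":1,"linear":[0,0,-4],"delta_rot":[0,0,0]}
    - {"gripper":1,"linear":[0,0,0],"delta_rot":[0,0,0]}

```text
time: 10.05
position: [0.5605, 0.1383, 0.152]
ee_rot: [0.001, 0.936, 0.353, 0.005]
force: [0.5, 0.1, 0.3]
finger_gap: 0.0851
```

```bash
python3 -c "
from h import *
plan(.47,-.375,.15,41.3)
im,K,d,T=grab('wrist'); np.savez('w6.npz',K=K,d=d,T=T)
cv2.imwrite('pics/w6.png',cv2.resize(im[80:330,170:490],None,fx=2.4,fy=2.4,interpolation=cv2.INTER_CUBIC))"
```

```text
t 10.05 pos [0.5605 0.1383 0.152 ] yaw 41.33 turn 0.03 shift cm [-40.68  32.59   0.2 ] F [0.5 0.1 0.3] gap 0.0851 j7 -1.35
```

View pics/w6.png

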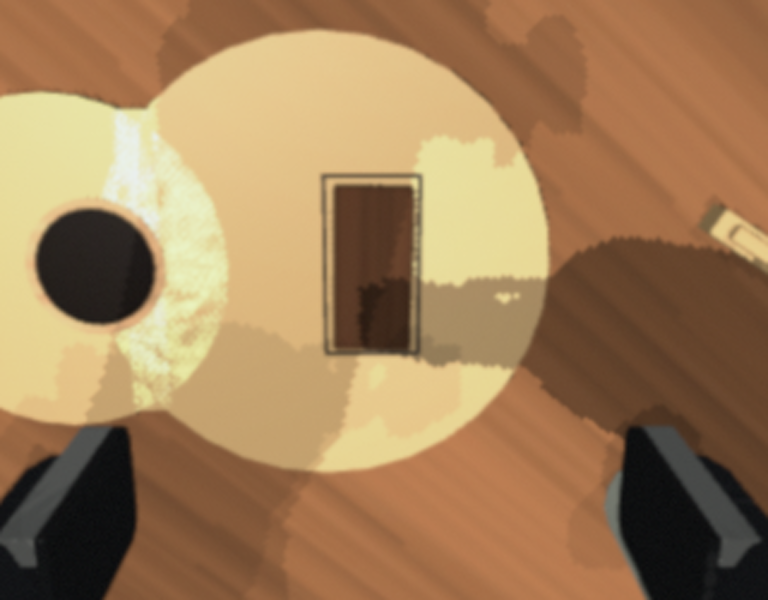

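apply_moves:
  targets:
    - {"gripper":1,"linear":[-3.39,2.72,0],"delta_rot":[0,0,0]}
    - {"gripper":1,"linear":[-3.39,2.72,0],"delta_rot":[0,0,0]}
    - {"gripper":1,"linear":[-3.39,2.72,0],"delta_rot":[0,0,0]}
    - {"gripper":1,"linear":[-3.39,2.72,0],"delta_rot":[0,0,0]}
    - {"gripper":1,"linear":[-3.39,2.72,0],"delta_rot":[0,0,0]}

```text
time: 10.6
position: [0.5186, -0.0786, 0.145]
ee_rot: [-0.0, 0.936, 0.353, -0.001]
force: [0.3, -0.7, -0.1]
finger_gap: 0.0855
```

apply_moves:
  targets:
    - {"gripper":1,"linear":[-3.39,2.72,0],"delta_rot":[0,0,0]}
    - {"gripper":1,"linear":[-3.39,2.72,0],"delta_rot":[0,0,0]}
    - {"gripper":1,"linear":[-3.39,2.72,0],"delta_rot":[0,0,0]}
    - {"gripper":1,"linear":[-3.39,2.72,0],"delta_rot":[0,0,0]}
    - {"gripper":1,"linear":[-3.39,2.72,0],"delta_rot":[0,0,0]}

```text
time: 11.1
position: [0.4812, -0.2924, 0.1449]
ee_rot: [-0.001, 0.936, 0.353, -0.001]
force: [1.1, -0.4, 0.1]
finger_gap: 0.0858
```

apply_moves:
  targets:
    - {"gripper":1,"linear":[-3.39,2.72,0],"delta_rot":[0,0,0]}
    - {"gripper":1,"linear":[-3.39,2.72,0],"delta_rot":[0,0,0]}
    - {"gripper":1,"linear":[0,0,0],"delta_rot":[0,0,0]}
    - {"gripper":1,"linear":[0,0,0],"delta_rot":[0,0,0]}
    - {"gripper":1,"linear":[0,0,0],"delta_rot":[0,0,0]}

```text
time: 11.6
position: [0.4677, -0.375, 0.1453]
ee_rot: [-0.001, 0.935, 0.354, -0.0]
force: [-0.7, 0.2, 0.1]
finger_gap: 0.0852
```

```bash
python3 -c "
from h import *
plan(.461,-.382,.03,41.3)
im,K,d,T=grab('wrist'); np.savez('w7.npz',K=K,d=d,T=T)
cv2.imwrite('pics/w7.png',cv2.resize(im[80:330,170:490],None,fx=2,fy=2,interpolation=cv2.INTER_CUBIC))"
```

```text
t 11.6 pos [ 0.4677 -0.375   0.1453] yaw 41.42 turn 0.12 shift cm [-0.96  0.09 11.53] F [-0.7  0.2  0.1] gap 0.0852 j7 -0.36
```

View pics/w7.png

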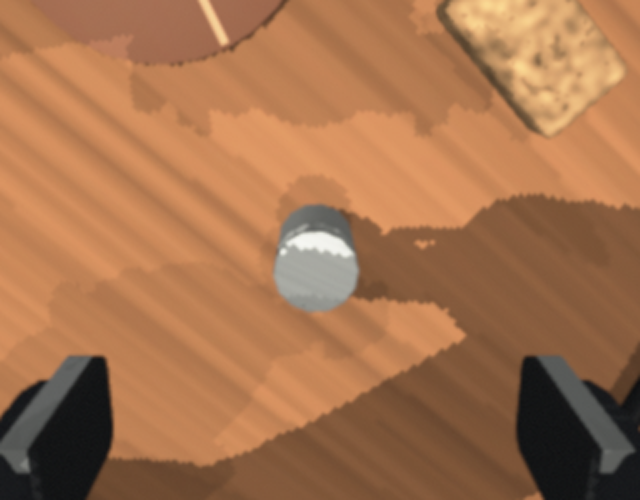

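```bash
python3 -c "
from h import *
K,d,T=load('w7'); p=px2w([(316.5/2+170,271/2+80),(275/2+170,271/2+80),(358/2+170,271/2+80)],K,d,T,.046); print(p, np.linalg.norm(p[1]-p[2]))
plan(*p[0,:2],.012,41.3)"
```

```text
[[ 0.46023642 -0.38237105  0.046     ]
 [ 0.45009265 -0.37087384  0.046     ]
 [ 0.47037582 -0.39386827  0.046     ]] 0.03066187288846902
t 11.65 pos [ 0.468  -0.3747  0.1456] yaw 41.46 turn 0.16 shift cm [-1.09  0.06 13.36] F [ 0.7 -0.2 -0.3] gap 0.0855 j7 -0.36
```

apply_moves:
  targets:
    - {"gripper":0.75,"linear":[-1.1,0.05,1.5],"delta_rot":[0,0,0]}
    - {"gripper":0.75,"linear":[0,0,4],"delta_rot":[0,0,0]}
    - {"gripper":0.75,"linear":[0,0,4],"delta_rot":[0,0,0]}
    - {"gripper":0.75,"linear":[0,0,3.8],"delta_rot":[0,0,0]}
    - {"gripper":0.75,"linear":[0,0,0],"delta_rot":[0,0,0]}

```text
time: 12.15
position: [0.4572, -0.3804, 0.0086]
ee_rot: [-0.004, 0.935, 0.354, -0.002]
force: [-0.9, 0.6, -0.1]
finger_gap: 0.0635
```

apply_moves:
  targets:
    - {"gripper":0,"linear":[0,0,0],"delta_rot":[0,0,0]}
    - {"gripper":0,"linear":[0,0,0],"delta_rot":[0,0,0]}
    - {"gripper":0,"linear":[0,0,0],"delta_rot":[0,0,0]}
    - {"gripper":0,"linear":[0,0,0],"delta_rot":[0,0,0]}
    - {"gripper":0,"linear":[0,0,0],"delta_rot":[0,0,0]}
  newtons: 40

```text
time: 12.65
position: [0.4611, -0.3846, 0.0158]
ee_rot: [0.001, 0.936, 0.353, 0.001]
force: [-0.1, 3.1, 7.5]
finger_gap: 0.0303
```

```bash
python3 -c "
from h import *
plan(.5573,.1369,.16,41.3)"
```

```text
t 12.65 pos [ 0.4611 -0.3846  0.0158] yaw 41.35 turn 0.05 shift cm [ 41.65 -32.83 -14.42] F [-0.1  3.1  7.5] gap 0.0303 j7 -0.39
```

apply_moves:
  targets:
    - {"gripper":0,"linear":[0,0,-1.5],"delta_rot":[0,0,0]}
    - {"gripper":0,"linear":[0,0,-3.5],"delta_rot":[0,0,0]}
    - {"gripper":0,"linear":[0,0,-3.5],"delta_rot":[0,0,0]}
    - {"gripper":0,"linear":[0,0,-3.5],"delta_rot":[0,0,0]}
    - {"gripper":0,"linear":[0,0,-3.0],"delta_rot":[0,0,0]}

```text
time: 13.15
position: [0.4596, -0.3846, 0.1667]
ee_rot: [0.001, 0.936, 0.353, 0.0]
force: [0.1, 0.0, -3.8]
finger_gap: 0.0309
```

apply_moves:
  targets:
    - {"gripper":0,"linear":[1.5,-1.2,0],"delta_rot":[0,0,0]}
    - {"gripper":0,"linear":[2.8,-2.2,0],"delta_rot":[0,0,0]}
    - {"gripper":0,"linear":[2.8,-2.2,0],"delta_rot":[0,0,0]}
    - {"gripper":0,"linear":[2.8,-2.2,0],"delta_rot":[0,0,0]}
    - {"gripper":0,"linear":[2.8,-2.2,0],"delta_rot":[0,0,0]}

```text
time: 13.65
position: [0.4889, -0.2243, 0.1647]
ee_rot: [0.001, 0.936, 0.353, 0.0]
force: [0.8, 0.6, -2.9]
finger_gap: 0.0303
```

apply_moves:
  targets:
    - {"gripper":0,"linear":[2.8,-2.2,0],"delta_rot":[0,0,0]}
    - {"gripper":0,"linear":[2.8,-2.2,0],"delta_rot":[0,0,0]}
    - {"gripper":0,"linear":[2.8,-2.2,0],"delta_rot":[0,0,0]}
    - {"gripper":0,"linear":[2.8,-2.2,0],"delta_rot":[0,0,0]}
    - {"gripper":0,"linear":[2.8,-2.2,0],"delta_rot":[0,0,0]}

```text
time: 14.15
position: [0.5215, -0.0492, 0.1648]
ee_rot: [0.001, 0.936, 0.353, 0.001]
force: [1.3, -0.6, -3.6]
finger_gap: 0.0304
```

apply_moves:
  targets:
    - {"gripper":0,"linear":[2.8,-2.2,0],"delta_rot":[0,0,0]}
    - {"gripper":0,"linear":[2.8,-2.2,0],"delta_rot":[0,0,0]}
    - {"gripper":0,"linear":[2.8,-2.2,0],"delta_rot":[0,0,0]}
    - {"gripper":0,"linear":[2.8,-2.2,0],"delta_rot":[0,0,0]}
    - {"gripper":0,"linear":[1.0,-0.8,0],"delta_rot":[0,0,0]}

```text
time: 14.65
position: [0.5497, 0.1069, 0.1649]
ee_rot: [-0.001, 0.935, 0.355, 0.001]
force: [0.1, 0.5, -2.8]
finger_gap: 0.0308
```

apply_moves:
  targets:
    - {"gripper":0,"linear":[0,0,0],"delta_rot":[0,0,0]}
    - {"gripper":0,"linear":[0,0,0],"delta_rot":[0,0,0]}
    - {"gripper":0,"linear":[0,0,0],"delta_rot":[0,0,0]}

```text
time: 14.95
position: [0.5496, 0.1003, 0.1635]
ee_rot: [0.001, 0.936, 0.352, -0.0]
force: [-0.2, -0.5, -3.3]
finger_gap: 0.0307
```

```bash
python3 -c "
from h import *
plan(.5573,.1369,.0275,41.3)
im,K,d,T=grab('wrist'); np.savez('w8.npz',K=K,d=d,T=T)
cv2.imwrite('pics/w8.png',cv2.resize(im[80:330,170:490],None,fx=2,fy=2,interpolation=cv2.INTER_CUBIC))"
```

```text
t 14.95 pos [0.5496 0.1003 0.1635] yaw 41.2 turn -0.1 shift cm [ 2.99 -2.24 13.6 ] F [-0.2 -0.5 -3.3] gap 0.0307 j7 -1.29
```

apply_moves:
  targets:
    - {"gripper":0,"linear":[1.5,-1.1,1.5],"delta_rot":[0,0,0]}
    - {"gripper":0,"linear":[1.5,-1.1,3],"delta_rot":[0,0,0]}
    - {"gripper":0,"linear":[0,0,3],"delta_rot":[0,0,0]}
    - {"gripper":0,"linear":[0,0,2.5],"delta_rot":[0,0,0]}
    - {"gripper":0,"linear":[0,0,1.5],"delta_rot":[0,0,0]}

```text
time: 15.5
position: [0.5568, 0.1371, 0.0463]
ee_rot: [0.0, 0.936, 0.352, -0.001]
force: [-0.7, -0.4, -2.6]
finger_gap: 0.0305
```

apply_moves:
  targets:
    - {"gripper":0,"linear":[0,0,0],"delta_rot":[0,0,0]}
    - {"gripper":0,"linear":[0,0,0],"delta_rot":[0,0,0]}
    - {"gripper":0,"linear":[0,0,0],"delta_rot":[0,0,0]}

```text
time: 15.8
position: [0.5587, 0.1388, 0.0497]
ee_rot: [0.0, 0.936, 0.353, 0.001]
force: [0.2, -0.0, -3.4]
finger_gap: 0.0307
```

```bash
python3 -c "
from h import *
plan(.5573,.1371,.027,41.3)
im,K,d,T=grab('wrist'); np.savez('w9.npz',K=K,d=d,T=T)
cv2.imwrite('pics/w9.png',cv2.resize(im[80:330,170:490],None,fx=2,fy=2,interpolation=cv2.INTER_CUBIC))"
```

```text
t 15.8 pos [0.5587 0.1388 0.0497] yaw 41.3 turn 0.0 shift cm [-0.22  0.03  2.27] F [ 0.2 -0.  -3.4] gap 0.0307 j7 -1.42
```

View pics/w9.png

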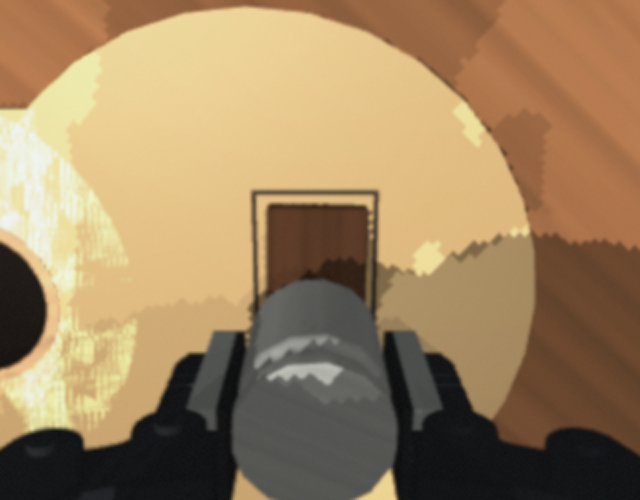

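```bash
python3 -c "
from h import *
K,d,T=load('w9'); f=lambda p,z: px2w(np.array(p)/2+[170,80],K,d,T,z)[:,:2]
p=f([(314.5,417),(232,417),(397,417)],.080); print(p,np.linalg.norm(p[1]-p[2]))
b=f([(313,281)],.034);q=f([(267,205),(368,206)],.011); a=np.radians(41.3);u=np.array([np.cos(a),np.sin(a)]);v=np.array([np.sin(a),-np.cos(a)])
c=q.mean(0)-.03*u;print('patch c',c,np.linalg.norm(q[0]-q[1]));
e=f([(254,192),(378,192)],.005).mean(0)-.033*u;print('rect c',e)
print('weight by base',b-.016*u)
for w in(p[0],b[0]-.016*u):print('shift tool x,y mm',1e3*(c-w)@u,1e3*(c-w)@v)
"
```

```text
[[0.56233894 0.14209684]
 [0.55233935 0.15347691]
 [0.57231072 0.13068562]] 0.03030343442292399
patch c [0.55826102 0.13721481] 0.027229452231505035
rect c [0.55758812 0.13713087]
weight by base [[0.55786007 0.13850439]]
shift tool x,y mm -6.285740293963046 0.9762602495949513
shift tool x,y mm -0.5499023657080921 1.2334403726298435
```

```bash
python3 -c "
from h import *
im,K,d,T=grab('wrist')
for c in (322,327,332):print(c,[tuple(int(x) for x in im[r,c]) for r in range(314,344,2)])
for r in (280,290,296,304):
  g=im[r].astype(int);print(r,[(c,tuple(g[c])) for c in list(range(280,294,2))+list(range(362,376,2))])
" | sed 's/np.int64(\([0-9]*\))/\1/g'
```

```text
322 [(80, 83, 82), (82, 86, 85), (84, 87, 86), (84, 87, 86), (83, 87, 86), (82, 86, 85), (81, 84, 83), (82, 86, 85), (83, 86, 85), (80, 84, 84), (95, 120, 137), (121, 175, 213), (122, 179, 218), (122, 179, 218), (122, 178, 218)]
327 [(81, 84, 83), (81, 84, 83), (82, 85, 85), (84, 87, 86), (84, 88, 86), (83, 87, 86), (83, 86, 85), (81, 85, 84), (82, 86, 84), (83, 86, 86), (99, 130, 151), (122, 177, 216), (123, 180, 219), (123, 180, 219), (123, 179, 218)]
332 [(81, 84, 83), (80, 84, 83), (80, 83, 83), (83, 87, 86), (83, 86, 86), (83, 87, 86), (84, 87, 87), (82, 85, 84), (81, 85, 84), (82, 87, 87), (120, 165, 190), (145, 210, 235), (144, 210, 235), (144, 210, 235), (143, 209, 234)]
280 [(280, (21, 20, 20)), (282, (17, 16, 16)), (284, (17, 16, 15)), (286, (22, 22, 21)), (288, (59, 61, 60)), (290, (75, 78, 77)), (292, (82, 85, 84)), (362, (81, 84, 84)), (364, (74, 77, 76)), (366, (34, 35, 33)), (368, (17, 17, 16)), (370, (17, 16, 16)), (372, (17, 16, 16)), (374, (24, 24, 23))]
290 [(280, (21, 19, 19)), (282, (19, 17, 17)), (284, (20, 20, 18)), (286, (61, 64, 63)), (288, (82, 85, 85)), (290, (81, 84, 83)), (292, (82, 86, 85)), (362, (84, 86, 86)), (364, (83, 86, 85)), (366, (81, 84, 83)), (368, (49, 51, 50)), (370, (18, 17, 16)), (372, (21, 20, 20)), (374, (21, 20, 20))]
296 [(280, (21, 20, 20)), (282, (19, 18, 19)), (284, (22, 22, 22)), (286, (65, 67, 67)), (288, (81, 85, 84)), (290, (82, 85, 84)), (292, (83, 86, 85)), (362, (83, 86, 85)), (364, (84, 87, 86)), (366, (84, 87, 86)), (368, (59, 61, 60)), (370, (19, 19, 18)), (372, (22, 20, 20)), (374, (23, 22, 21))]
304 [(280, (20, 20, 19)), (282, (19, 19, 19)), (284, (17, 17, 16)), (286, (62, 64, 64)), (288, (84, 88, 87)), (290, (83, 86, 86)), (292, (83, 86, 86)), (362, (81, 85, 83)), (364, (81, 85, 84)), (366, (81, 84, 83)), (368, (46, 47, 46)), (370, (17, 16, 15)), (372, (20, 19, 20)), (374, (22, 21, 21))]
```

```bash
python3 -c "
from h import *
K,d,T=load('w9'); a=np.radians(41.3);u=np.array([np.cos(a),np.sin(a)]);v=np.array([np.sin(a),-np.cos(a)])
n=px2w([(327,334)],K,d,T,.080)[0,:2]+.016*u; m=px2w([(327,297)],K,d,T,.080)[0,:2]
c=np.array([.5582,.1372])
for w in (n,m): print(w,1e3*(c-w)@u,1e3*(c-w)@v)"
```

```text
[0.55943856 0.13968264] -2.569029862273562 1.0476708421498813
[0.55960772 0.13982167] -2.7878790658717714 1.0404722707979253
```

apply_moves:
  targets:
    - {"gripper":0,"linear":[-0.23,0.08,0.8],"delta_rot":[0,0,0]}
    - {"gripper":0,"linear":[0,0,0.8],"delta_rot":[0,0,0]}
    - {"gripper":0,"linear":[0,0,0.4],"delta_rot":[0,0,0]}
    - {"gripper":0,"linear":[0,0,0],"delta_rot":[0,0,0]}
    - {"gripper":0,"linear":[0,0,0],"delta_rot":[0,0,0]}

```text
time: 16.4
position: [0.5563, 0.1367, 0.028]
ee_rot: [-0.0, 0.936, 0.353, -0.0]
force: [0.1, 0.1, -2.8]
finger_gap: 0.0307
```

```bash
python3 -c "
from h import *
plan(.5575,.1368,.0268,41.3)"
```

```text
t 16.4 pos [0.5563 0.1367 0.028 ] yaw 41.34 turn 0.04 shift cm [0.1  0.07 0.12] F [ 0.1  0.1 -2.8] gap 0.0307 j7 -1.43
```

apply_moves:
  targets:
    - {"gripper":0,"linear":[0.07,0.06,0],"delta_rot":[0,0,0]}
    - {"gripper":0,"linear":[0,0,0.1],"delta_rot":[0,0,0]}
    - {"gripper":0,"linear":[0,0,0],"delta_rot":[0,0,0]}

```text
time: 16.7
position: [0.5574, 0.1366, 0.0272]
ee_rot: [0.0, 0.936, 0.353, -0.0]
force: [-0.6, 0.1, -2.4]
finger_gap: 0.0308
```

```bash
python3 -c "
from h import *
plan(.5575,.1368,.0268,41.3)"
```

```text
t 16.7 pos [0.5574 0.1366 0.0272] yaw 41.34 turn 0.04 shift cm [ 0.02 -0.    0.04] F [-0.6  0.1 -2.4] gap 0.0308 j7 -1.43
```

Position is right; lower the last bit, release, and rise.

apply_moves:
  targets:
    - {"gripper":0,"linear":[0,0,0.08],"delta_rot":[0,0,0]}
    - {"gripper":0,"linear":[0,0,0],"delta_rot":[0,0,0]}

```text
time: 16.9
position: [0.5574, 0.1367, 0.0268]
ee_rot: [0.0, 0.936, 0.353, 0.0]
force: [-1.7, -0.4, 1.5]
finger_gap: 0.0306
```

apply_moves:
  targets:
    - {"gripper":0.6,"linear":[0,0,0],"delta_rot":[0,0,0]}
    - {"gripper":0.6,"linear":[0,0,0],"delta_rot":[0,0,0]}
    - {"gripper":0.6,"linear":[0,0,0],"delta_rot":[0,0,0]}
    - {"gripper":0.75,"linear":[0,0,0],"delta_rot":[0,0,0]}
    - {"gripper":0.75,"linear":[0,0,0],"delta_rot":[0,0,0]}

```text
time: 17.4
position: [0.5574, 0.1366, 0.0265]
ee_rot: [0.0, 0.936, 0.353, 0.0]
force: [-0.8, 0.2, 0.3]
finger_gap: 0.0642
```

apply_moves:
  targets:
    - {"gripper":0.75,"linear":[0,0,-2],"delta_rot":[0,0,0]}
    - {"gripper":0.75,"linear":[0,0,-4],"delta_rot":[0,0,0]}
    - {"gripper":1,"linear":[0,0,-4],"delta_rot":[0,0,0]}
    - {"gripper":1,"linear":[0,0,-4],"delta_rot":[0,0,0]}
    - {"gripper":1,"linear":[0,0,0],"delta_rot":[0,0,0]}

```text
time: 17.9
position: [0.5604, 0.1379, 0.1723]
ee_rot: [0.001, 0.936, 0.353, 0.005]
force: [-0.2, 0.3, -0.4]
finger_gap: 0.0854
```

```bash
python3 -c "
from h import *
plan(.645,.035,.16,99)
im,K,d,T=grab('wrist'); np.savez('w10.npz',K=K,d=d,T=T)
cv2.imwrite('pics/w10.png',im)"
```

```text
t 17.9 pos [0.5604 0.1379 0.1723] yaw 41.33 turn -57.67 shift cm [-11.49   6.75   1.23] F [-0.2  0.3 -0.4] gap 0.0854 j7 -1.35
```

apply_moves:
  targets:
    - {"gripper":1,"linear":[0,0,0],"delta_rot":[0,0,-8.24]}
    - {"gripper":1,"linear":[0,0,0],"delta_rot":[0,0,-8.24]}
    - {"gripper":1,"linear":[0,0,0],"delta_rot":[0,0,-8.24]}
    - {"gripper":1,"linear":[0,0,0],"delta_rot":[0,0,-8.24]}
    - {"gripper":1,"linear":[0,0,0],"delta_rot":[0,0,-8.24]}

```text
time: 18.45
position: [0.5566, 0.1363, 0.165]
ee_rot: [-0.001, 0.75, 0.662, -0.001]
force: [0.4, 0.4, 0.9]
finger_gap: 0.0854
```

apply_moves:
  targets:
    - {"gripper":1,"linear":[0,0,0],"delta_rot":[0,0,-8.24]}
    - {"gripper":1,"linear":[0,0,0],"delta_rot":[0,0,-8.24]}
    - {"gripper":1,"linear":[-2.8,1.9,0],"delta_rot":[0,0,0]}
    - {"gripper":1,"linear":[-2.8,1.9,0.5],"delta_rot":[0,0,0]}
    - {"gripper":1,"linear":[-2.8,1.9,1.7],"delta_rot":[0,0,0]}

```text
time: 18.95
position: [0.628, 0.0619, 0.1444]
ee_rot: [0.0, 0.649, 0.761, 0.0]
force: [0.4, -0.0, -0.6]
finger_gap: 0.0853
```

apply_moves:
  targets:
    - {"gripper":1,"linear":[-2.6,2.0,2],"delta_rot":[0,0,0]}
    - {"gripper":0.4,"linear":[0,0,0],"delta_rot":[0,0,0]}
    - {"gripper":0.4,"linear":[0,0,0],"delta_rot":[0,0,0]}
    - {"gripper":0.4,"linear":[0,0,0],"delta_rot":[0,0,0]}

```text
time: 19.35
position: [0.6498, 0.0414, 0.124]
ee_rot: [-0.001, 0.649, 0.761, -0.0]
force: [-0.2, -0.2, 0.5]
finger_gap: 0.0438
```

```bash
python3 -c "
from h import *
plan(.654,.041,.13,99)
im,K,d,T=grab('wrist'); np.savez('w11.npz',K=K,d=d,T=T)
a=cv2.resize(im[60:330,230:430],(400,540),interpolation=cv2.INTER_CUBIC)
b=cv2.imread('pics/w10.png')[60:330,230:430]; cv2.imwrite('pics/w11.png',np.hstack([a,cv2.resize(b,(400,540),interpolation=cv2.INTER_CUBIC)]))"
```

```text
t 19.35 pos [0.6498 0.0414 0.124 ] yaw 99.1 turn 0.1 shift cm [-0.11  0.41 -0.6 ] F [-0.2 -0.2  0.5] gap 0.0438 j7 -0.28
```

View pics/w11.png

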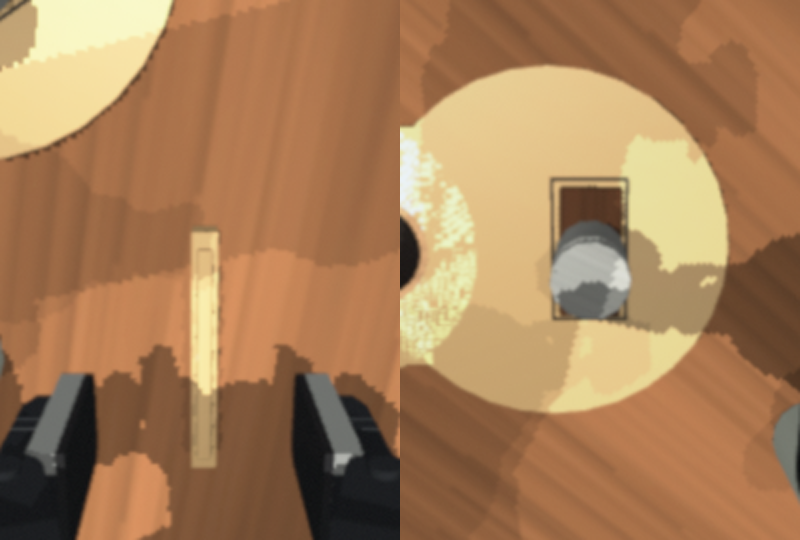

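```bash
python3 -c "
from h import *
K,d,T=load('w10'); f=lambda p,z,o: px2w(np.array(p)/2+o,K,d,T,z)[:,:2]
a=np.radians(41.3);u=np.array([np.cos(a),np.sin(a)])
w=f([(191,282)],.057,[230,60])[0]; r=f([(152,178.5),(228,178.5),(228,319),(154,319)],.005,[230,60]).mean(0);print('weight',w,'rect',r,(w-r)*1e3)
K,d,T=load('w11')
e=f([(204.5,231),(203,467)],.012,[230,60]);print(e,np.linalg.norm(e[0]-e[1]),np.degrees(np.arctan2(*(e[0]-e[1])[::-1])),e.mean(0))
s=f([(190.5,350),(217.5,350)],.012,[230,60]);print(np.linalg.norm(s[0]-s[1]))
c=e.mean(0)+.032*np.array([np.cos(np.radians(99)),np.sin(np.radians(99))]);plan(*c,.004,99)
"
```

```text
weight [0.55761821 0.13651569] rect [0.55773046 0.13686802] [-0.11224846 -0.35232813]
[[ 0.65111654  0.05892486]
 [ 0.66676257 -0.04027464]] 0.1004257891623549 98.96301591438883 [0.65893956 0.00932511]
0.010677039116687546
t 19.4 pos [0.65   0.0416 0.1246] yaw 99.13 turn 0.13 shift cm [-0.13  0.38 12.06] F [ 0.1  0.1 -0.4] gap 0.0363 j7 -0.28
```

Weight centred to 0.4 mm. Go down on the brace (opening ~34 mm).

apply_moves:
  targets:
    - {"gripper":0.4,"linear":[-0.13,0.38,2],"delta_rot":[0,0,0]}
    - {"gripper":0.4,"linear":[0,0,3.5],"delta_rot":[0,0,0]}
    - {"gripper":0.4,"linear":[0,0,3.5],"delta_rot":[0,0,0]}
    - {"gripper":0.4,"linear":[0,0,2],"delta_rot":[0,0,0]}
    - {"gripper":0.4,"linear":[0,0,0],"delta_rot":[0,0,0]}
  newtons: 25

```text
time: 19.9
position: [0.6518, 0.0397, 0.0108]
ee_rot: [-0.002, 0.649, 0.761, -0.002]
force: [-0.1, -0.4, 0.8]
finger_gap: 0.0341
```

apply_moves:
  targets:
    - {"gripper":0.4,"linear":[0,0,0],"delta_rot":[0,0,0]}
    - {"gripper":0.4,"linear":[0,0,0],"delta_rot":[0,0,0]}

```text
time: 20.1
position: [0.6556, 0.04, 0.0161]
ee_rot: [0.001, 0.649, 0.761, 0.001]
force: [0.3, 1.0, 0.3]
finger_gap: 0.034
```

```bash
python3 -c "
from h import *
plan(.6539,.0409,.004,99)"
```

```text
t 20.1 pos [0.6556 0.04   0.0161] yaw 99.04 turn 0.04 shift cm [ 0.12 -0.16  1.21] F [0.3 1.  0.3] gap 0.034 j7 -0.34
```

apply_moves:
  targets:
    - {"gripper":0.4,"linear":[0.1,-0.15,0.6],"delta_rot":[0,0,0]}
    - {"gripper":0.4,"linear":[0,0,0.6],"delta_rot":[0,0,0]}
    - {"gripper":0.4,"linear":[0,0,0],"delta_rot":[0,0,0]}
    - {"gripper":0,"linear":[0,0,0],"delta_rot":[0,0,0]}
    - {"gripper":0,"linear":[0,0,0],"delta_rot":[0,0,0]}

```text
time: 20.6
position: [0.6531, 0.0402, 0.0027]
ee_rot: [0.0, 0.649, 0.76, 0.0]
force: [1.0, 0.5, 0.3]
finger_gap: 0.0095
```

apply_moves:
  targets:
    - {"gripper":0,"linear":[0,0,0],"delta_rot":[0,0,0]}
    - {"gripper":0,"linear":[0,0,0],"delta_rot":[0,0,0]}
    - {"gripper":0,"linear":[0,0,0],"delta_rot":[0,0,0]}

```text
time: 20.9
position: [0.6531, 0.0401, 0.0027]
ee_rot: [0.0, 0.649, 0.76, 0.0]
force: [0.7, 0.1, 1.2]
finger_gap: 0.0086
```

```bash
python3 -c "
from h import *
plan(.6539,.0409,.004,99)"
```

```text
t 20.9 pos [0.6531 0.0401 0.0027] yaw 99.01 turn 0.01 shift cm [ 0.06  0.09 -0.13] F [0.7 0.1 1.2] gap 0.0086 j7 -0.35
```

apply_moves:
  targets:
    - {"gripper":0,"linear":[0,0,-1],"delta_rot":[0,0,0]}
    - {"gripper":0,"linear":[0,0,-3.5],"delta_rot":[0,0,0]}
    - {"gripper":0,"linear":[0,0,-3.5],"delta_rot":[0,0,0]}
    - {"gripper":0,"linear":[0,0,-3.5],"delta_rot":[0,0,0]}
    - {"gripper":0,"linear":[0,0,0],"delta_rot":[0,0,0]}

```text
time: 21.4
position: [0.656, 0.041, 0.1238]
ee_rot: [0.003, 0.649, 0.76, 0.003]
force: [0.5, 0.7, -0.3]
finger_gap: 0.009
```

apply_moves:
  targets:
    - {"gripper":0,"linear":[0,0,0],"delta_rot":[0,0,8.24]}
    - {"gripper":0,"linear":[0,0,0],"delta_rot":[0,0,8.24]}
    - {"gripper":0,"linear":[0,0,0],"delta_rot":[0,0,8.24]}
    - {"gripper":0,"linear":[0,0,0],"delta_rot":[0,0,8.24]}
    - {"gripper":0,"linear":[0,0,0],"delta_rot":[0,0,8.24]}

```text
time: 21.9
position: [0.6527, 0.0401, 0.1176]
ee_rot: [-0.0, 0.877, 0.481, -0.0]
force: [1.2, 0.2, -1.5]
finger_gap: 0.0089
```

apply_moves:
  targets:
    - {"gripper":0,"linear":[0,0,0],"delta_rot":[0,0,8.24]}
    - {"gripper":0,"linear":[0,0,0],"delta_rot":[0,0,8.24]}
    - {"gripper":0,"linear":[0,0,0],"delta_rot":[0,0,0]}

```text
time: 22.2
position: [0.6528, 0.0404, 0.1177]
ee_rot: [0.0, 0.936, 0.352, -0.0]
force: [0.5, -0.7, 0.1]
finger_gap: 0.0089
```

```bash
python3 -c "
from h import *
plan(.5272+.032*.751,.1718+.032*.66,.06,41.3)"
```

```text
t 22.2 pos [0.6528 0.0404 0.1177] yaw 41.24 turn -0.06 shift cm [  2.44 -18.16   5.77] F [ 0.5 -0.7  0.1] gap 0.0089 j7 -1.16
```

apply_moves:
  targets:
    - {"gripper":0,"linear":[0.4,-2.5,0],"delta_rot":[0,0,0]}
    - {"gripper":0,"linear":[0.4,-3.5,0],"delta_rot":[0,0,0]}
    - {"gripper":0,"linear":[0.4,-3.5,0],"delta_rot":[0,0,0]}
    - {"gripper":0,"linear":[0.4,-3.5,0],"delta_rot":[0,0,0]}
    - {"gripper":0,"linear":[0.4,-3.1,0],"delta_rot":[0,0,0]}

```text
time: 22.7
position: [0.5604, 0.1757, 0.1176]
ee_rot: [-0.0, 0.935, 0.356, -0.0]
force: [-0.4, 0.1, 0.1]
finger_gap: 0.0091
```

apply_moves:
  targets:
    - {"gripper":0,"linear":[0.35,-2.06,0],"delta_rot":[0,0,0]}
    - {"gripper":0,"linear":[0,0,0],"delta_rot":[0,0,0]}
    - {"gripper":0,"linear":[0,0,2.5],"delta_rot":[0,0,0]}
    - {"gripper":0,"linear":[0,0,2.5],"delta_rot":[0,0,0]}
    - {"gripper":0,"linear":[0,0,0],"delta_rot":[0,0,0]}

```text
time: 23.2
position: [0.549, 0.1901, 0.0646]
ee_rot: [0.0, 0.935, 0.354, -0.003]
force: [-0.8, -0.3, 0.2]
finger_gap: 0.009
```

apply_moves:
  targets:
    - {"gripper":0,"linear":[0,0,0],"delta_rot":[0,0,0]}
    - {"gripper":0,"linear":[0,0,0],"delta_rot":[0,0,0]}

```text
time: 23.4
position: [0.5516, 0.192, 0.0687]
ee_rot: [0.0, 0.936, 0.353, 0.001]
force: [0.5, 0.0, 1.1]
finger_gap: 0.0093
```

```bash
python3 -c "
from h import *
plan(.5507,.1925,.0077,41.3)
im,K,d,T=grab('wrist'); np.savez('w12.npz',K=K,d=d,T=T)
cv2.imwrite('pics/w12.png',cv2.resize(im[60:400,150:530],None,fx=1.75,fy=1.75,interpolation=cv2.INTER_CUBIC))"
```

```text
t 23.4 pos [0.5516 0.192  0.0687] yaw 41.37 turn 0.07 shift cm [-0.04 -0.1   6.1 ] F [0.5 0.  1.1] gap 0.0093 j7 -1.49
```

apply_moves:
  targets:
    - {"gripper":0,"linear":[-0.04,-0.1,1.5],"delta_rot":[0,0,0]}
    - {"gripper":0,"linear":[0,0,2],"delta_rot":[0,0,0]}
    - {"gripper":0,"linear":[0,0,1.5],"delta_rot":[0,0,0]}
    - {"gripper":0,"linear":[0,0,0.5],"delta_rot":[0,0,0]}
    - {"gripper":0,"linear":[0,0,0],"delta_rot":[0,0,0]}

```text
time: 23.95
position: [0.5491, 0.1924, 0.0115]
ee_rot: [-0.0, 0.936, 0.353, -0.001]
force: [0.3, -0.2, 0.1]
finger_gap: 0.0088
```

apply_moves:
  targets:
    - {"gripper":0,"linear":[0,0,0],"delta_rot":[0,0,0]}
    - {"gripper":0,"linear":[0,0,0],"delta_rot":[0,0,0]}

```text
time: 24.15
position: [0.5503, 0.1928, 0.0132]
ee_rot: [0.0, 0.936, 0.353, 0.001]
force: [-0.2, 0.1, 0.4]
finger_gap: 0.0094
```

```bash
python3 -c "
from h import *
plan(.5507,.1925,.0077,41.3)"
```

```text
t 24.15 pos [0.5503 0.1928 0.0132] yaw 41.34 turn 0.04 shift cm [0.02 0.05 0.55] F [-0.2  0.1  0.4] gap 0.0094 j7 -1.52
```

Finish lowering, open slightly (weight is close), rise.

apply_moves:
  targets:
    - {"gripper":0,"linear":[0,0.03,0.35],"delta_rot":[0,0,0]}
    - {"gripper":0,"linear":[0,0,0.2],"delta_rot":[0,0,0]}
    - {"gripper":0,"linear":[0,0,0],"delta_rot":[0,0,0]}
    - {"gripper":0,"linear":[0,0,0],"delta_rot":[0,0,0]}

```text
time: 24.55
position: [0.5503, 0.1922, 0.0076]
ee_rot: [0.0, 0.936, 0.353, 0.0]
force: [-0.3, -0.1, 5.6]
finger_gap: 0.0093
```

apply_moves:
  targets:
    - {"gripper":0.22,"linear":[0,0,0],"delta_rot":[0,0,0]}
    - {"gripper":0.22,"linear":[0,0,0],"delta_rot":[0,0,0]}
    - {"gripper":0.22,"linear":[0,0,0],"delta_rot":[0,0,0]}
    - {"gripper":0.22,"linear":[0,0,0],"delta_rot":[0,0,0]}

```text
time: 24.95
position: [0.5498, 0.1922, 0.0069]
ee_rot: [0.0, 0.936, 0.353, -0.0]
force: [0.9, 0.7, 0.5]
finger_gap: 0.0188
```

apply_moves:
  targets:
    - {"gripper":0.22,"linear":[0,0,-1],"delta_rot":[0,0,0]}
    - {"gripper":0.22,"linear":[0,0,-3],"delta_rot":[0,0,0]}
    - {"gripper":0.22,"linear":[0,0,-4],"delta_rot":[0,0,0]}
    - {"gripper":0.5,"linear":[0,0,-4],"delta_rot":[0,0,0]}
    - {"gripper":0.8,"linear":[0,0,-2],"delta_rot":[0,0,0]}

```text
time: 25.45
position: [0.5512, 0.1931, 0.1514]
ee_rot: [-0.0, 0.936, 0.353, 0.002]
force: [0.2, -0.0, 0.5]
finger_gap: 0.0466
```

apply_moves:
  targets:
    - {"gripper":0.8,"linear":[0,0,0],"delta_rot":[0,0,0]}
    - {"gripper":0.8,"linear":[0,0,0],"delta_rot":[0,0,0]}

```text
time: 25.65
position: [0.55, 0.1922, 0.1476]
ee_rot: [0.0, 0.936, 0.353, 0.001]
force: [0.4, 1.1, -0.4]
finger_gap: 0.0686
```

```bash
python3 -c "
from h import *
plan(.563,.400,.15,85)
im,K,d,T=grab('wrist'); np.savez('w13.npz',K=K,d=d,T=T)
cv2.imwrite('pics/w13.png',im)"
```

```text
t 25.65 pos [0.55   0.1922 0.1476] yaw 41.33 turn -43.67 shift cm [20.82 -0.51 -0.24] F [ 0.4  1.1 -0.4] gap 0.0686 j7 -1.45
```

apply_moves:
  targets:
    - {"gripper":0.8,"linear":[0,0,0],"delta_rot":[0,0,-7.28]}
    - {"gripper":0.8,"linear":[0,0,0],"delta_rot":[0,0,-7.28]}
    - {"gripper":0.8,"linear":[0,0,0],"delta_rot":[0,0,-7.28]}
    - {"gripper":0.8,"linear":[0,0,0],"delta_rot":[0,0,-7.28]}
    - {"gripper":0.8,"linear":[0,0,0],"delta_rot":[0,0,-7.28]}

```text
time: 26.2
position: [0.549, 0.192, 0.1453]
ee_rot: [-0.001, 0.777, 0.63, -0.001]
force: [-0.2, -0.0, -0.6]
finger_gap: 0.0685
```

apply_moves:
  targets:
    - {"gripper":0.8,"linear":[0,0,0],"delta_rot":[0,0,-7.28]}
    - {"gripper":0.8,"linear":[3,-0.1,0],"delta_rot":[0,0,0]}
    - {"gripper":0.8,"linear":[4,-0.1,0],"delta_rot":[0,0,0]}
    - {"gripper":0.8,"linear":[4,-0.1,0],"delta_rot":[0,0,0]}
    - {"gripper":0.8,"linear":[4,-0.1,0],"delta_rot":[0,0,0]}

```text
time: 26.7
position: [0.5583, 0.3428, 0.1451]
ee_rot: [-0.0, 0.737, 0.676, -0.001]
force: [0.4, -0.4, -0.3]
finger_gap: 0.0681
```

apply_moves:
  targets:
    - {"gripper":0.8,"linear":[3.5,-0.1,0],"delta_rot":[0,0,0]}
    - {"gripper":0.8,"linear":[2.3,0,0],"delta_rot":[0,0,0]}
    - {"gripper":0.8,"linear":[0,0,0],"delta_rot":[0,0,0]}
    - {"gripper":0.8,"linear":[0,0,0],"delta_rot":[0,0,0]}
    - {"gripper":0.8,"linear":[0,0,0],"delta_rot":[0,0,0]}

```text
time: 27.2
position: [0.5631, 0.3981, 0.1458]
ee_rot: [0.0, 0.738, 0.675, -0.001]
force: [-0.4, 0.8, 0.4]
finger_gap: 0.0685
```

```bash
python3 -c "
from h import *
plan(.563,.400,.016,85)
im,K,d,T=grab('wrist'); np.savez('w14.npz',K=K,d=d,T=T); cv2.imwrite('pics/w14r.png',im)
f=lambda i:cv2.resize(i[80:350,200:400],(400,540),interpolation=cv2.INTER_CUBIC)
b=cv2.resize(cv2.imread('pics/w13.png')[100:370,190:390],(400,540),interpolation=cv2.INTER_CUBIC)
cv2.imwrite('pics/w14.png',np.hstack([f(im),b]))"
```

```text
t 27.2 pos [0.5631 0.3981 0.1458] yaw 84.95 turn -0.05 shift cm [ 0.18 -0.03 12.98] F [-0.4  0.8  0.4] gap 0.0685 j7 -1.04
```

View pics/w14.png

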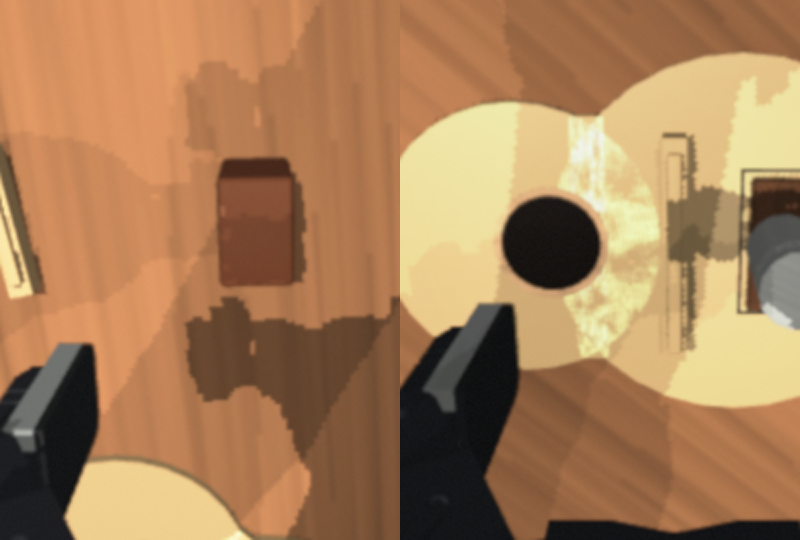

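```bash
python3 -c "
from h import *
K,d,T=load('w13'); f=lambda p,z,o: px2w(np.array(p)/2+o,K,d,T,z)[:,:2]
e=f([(275,135),(276,351)],.017,[190,100]);h=f([(151.5,243)],.005,[190,100])[0]
a=np.radians(131.3);u=np.array([np.cos(a),np.sin(a)]);v=np.array([-u[1],u[0]]);org=h-.044*u
print('hole',h,'brace',e.mean(0),np.linalg.norm(e[0]-e[1]),np.degrees(np.arctan2(*(e[0]-e[1])[::-1])))
for g in (org,np.array([.5206,.1793])): q=e.mean(0)-g;print('board xy',1e3*q@u,1e3*q@v)
K,d,T=load('w14')
c=f([(218,178),(291,178),(293.5,285),(221,285)],.045,[200,80]);print(c,c.mean(0),[np.linalg.norm(c[i]-c[i-1]).round(4) for i in range(4)])
for i,j in((0,3),(1,2)):print(np.degrees(np.arctan2(*(c[i]-c[j])[::-1])))
plan(*c.mean(0),.016,85.5)
"
```

```text
hole [0.49161003 0.21234527] brace [0.52895164 0.17286744] 0.09629869953985311 41.58339480309452
board xy -10.303807617419665 -1.9979788415144029
board xy -10.344649902869884 -2.02879154990569
[[0.55244858 0.4230862 ]
 [0.57844807 0.42077453]
 [0.5763887  0.38018215]
 [0.54937674 0.38258094]] [0.56416552 0.40165596] [np.float64(0.0406), np.float64(0.0261), np.float64(0.0406), np.float64(0.0271)]
85.66311178267767
87.0957049541445
t 27.25 pos [0.5633 0.398  0.1462] yaw 84.92 turn -0.58 shift cm [ 0.37  0.05 13.02] F [ 0.7 -0.9 -0.6] gap 0.0681 j7 -1.04
```

apply_moves:
  targets:
    - {"gripper":0.6,"linear":[0.37,0.08,1.5],"delta_rot":[0,0,-1.1]}
    - {"gripper":0.6,"linear":[0,0,4],"delta_rot":[0,0,0]}
    - {"gripper":0.6,"linear":[0,0,4],"delta_rot":[0,0,0]}
    - {"gripper":0.6,"linear":[0,0,2.5],"delta_rot":[0,0,0]}
    - {"gripper":0.6,"linear":[0,0,0.9],"delta_rot":[0,0,0]}
  newtons: 30

```text
time: 27.75
position: [0.5626, 0.4012, 0.0137]
ee_rot: [-0.0, 0.731, 0.683, -0.003]
force: [-0.8, -0.6, -0.3]
finger_gap: 0.0511
```

apply_moves:
  targets:
    - {"gripper":0.6,"linear":[0,0,0],"delta_rot":[0,0,0]}
    - {"gripper":0.6,"linear":[0,0,0],"delta_rot":[0,0,0]}
    - {"gripper":0.6,"linear":[0,0,0],"delta_rot":[0,0,0]}

```text
time: 28.05
position: [0.5651, 0.4043, 0.0199]
ee_rot: [0.0, 0.731, 0.683, 0.001]
force: [0.1, -0.3, -0.1]
finger_gap: 0.0515
```

```bash
python3 -c "
from h import *
plan(.5642,.4017,.014,86)"
```

```text
t 28.05 pos [0.5651 0.4043 0.0199] yaw 86.11 turn 0.11 shift cm [-0.27 -0.07  0.59] F [ 0.1 -0.3 -0.1] gap 0.0515 j7 -1.08
```

apply_moves:
  targets:
    - {"gripper":0.6,"linear":[-0.25,-0.07,0.6],"delta_rot":[0,0,0]}
    - {"gripper":0.6,"linear":[0,0,0],"delta_rot":[0,0,0]}
    - {"gripper":0,"linear":[0,0,0],"delta_rot":[0,0,0]}
    - {"gripper":0,"linear":[0,0,0],"delta_rot":[0,0,0]}
    - {"gripper":0,"linear":[0,0,0],"delta_rot":[0,0,0]}

```text
time: 28.55
position: [0.5634, 0.4013, 0.0123]
ee_rot: [0.0, 0.731, 0.683, 0.0]
force: [-0.3, -0.0, 2.1]
finger_gap: 0.0276
```

apply_moves:
  targets:
    - {"gripper":0,"linear":[0,0,0],"delta_rot":[0,0,0]}
    - {"gripper":0,"linear":[0,0,0],"delta_rot":[0,0,0]}
    - {"gripper":0,"linear":[0,0,0],"delta_rot":[0,0,0]}

```text
time: 28.85
position: [0.5634, 0.4013, 0.0123]
ee_rot: [0.0, 0.731, 0.683, 0.0]
force: [-0.3, -1.6, 3.3]
finger_gap: 0.0278
```

```bash
python3 -c "
from h import *
plan(.5642,.4017,.014,86)"
```

```text
t 28.85 pos [0.5634 0.4013 0.0123] yaw 86.12 turn 0.12 shift cm [ 0.04  0.07 -0.17] F [-0.3 -1.6  3.3] gap 0.0278 j7 -1.09
```

apply_moves:
  targets:
    - {"gripper":0,"linear":[0,0,-1],"delta_rot":[0,0,0]}
    - {"gripper":0,"linear":[0,0,-3],"delta_rot":[0,0,0]}
    - {"gripper":0,"linear":[0,0,-3],"delta_rot":[0,0,0]}
    - {"gripper":0,"linear":[0,0,0],"delta_rot":[0,0,8.25]}
    - {"gripper":0,"linear":[0,0,0],"delta_rot":[0,0,8.25]}

```text
time: 29.35
position: [0.5637, 0.4014, 0.0838]
ee_rot: [-0.0, 0.823, 0.568, 0.001]
force: [-0.2, 1.3, -1.6]
finger_gap: 0.0276
```

apply_moves:
  targets:
    - {"gripper":0,"linear":[0,0,0],"delta_rot":[0,0,8.25]}
    - {"gripper":0,"linear":[0,0,0],"delta_rot":[0,0,8.25]}
    - {"gripper":0,"linear":[0,0,0],"delta_rot":[0,0,8.25]}
    - {"gripper":0,"linear":[0,0,0],"delta_rot":[0,0,3.5]}
    - {"gripper":0,"linear":[0,0,0],"delta_rot":[0,0,0]}

```text
time: 29.85
position: [0.563, 0.4013, 0.0824]
ee_rot: [0.0, 0.936, 0.353, 0.0]
force: [0.4, 0.0, 0.0]
finger_gap: 0.028
```

```bash
python3 -c "
from h import *
plan(.4592,.2491,.06,41.3)"
```

```text
t 29.85 pos [0.563  0.4013 0.0824] yaw 41.35 turn 0.05 shift cm [-17.84   4.58   2.24] F [0.4 0.  0. ] gap 0.028 j7 -1.73
```

apply_moves:
  targets:
    - {"gripper":0,"linear":[-2.5,0.6,0],"delta_rot":[0,0,0]}
    - {"gripper":0,"linear":[-3.5,0.9,0],"delta_rot":[0,0,0]}
    - {"gripper":0,"linear":[-3.5,0.9,0],"delta_rot":[0,0,0]}
    - {"gripper":0,"linear":[-3.5,0.9,0],"delta_rot":[0,0,0]}
    - {"gripper":0,"linear":[-3,0.8,0],"delta_rot":[0,0,0]}

```text
time: 30.35
position: [0.4691, 0.2629, 0.0821]
ee_rot: [0.0, 0.935, 0.354, -0.0]
force: [0.5, -0.7, 0.2]
finger_gap: 0.0276
```

apply_moves:
  targets:
    - {"gripper":0,"linear":[-1.84,0.48,0],"delta_rot":[0,0,0]}
    - {"gripper":0,"linear":[0,0,2],"delta_rot":[0,0,0]}
    - {"gripper":0,"linear":[0,0,2],"delta_rot":[0,0,0]}
    - {"gripper":0,"linear":[0,0,0.5],"delta_rot":[0,0,0]}
    - {"gripper":0,"linear":[0,0,0],"delta_rot":[0,0,0]}

```text
time: 30.85
position: [0.4591, 0.2487, 0.0366]
ee_rot: [0.0, 0.935, 0.354, -0.001]
force: [0.5, -0.7, 0.0]
finger_gap: 0.0278
```

apply_moves:
  targets:
    - {"gripper":0,"linear":[0,0,0],"delta_rot":[0,0,0]}
    - {"gripper":0,"linear":[0,0,0],"delta_rot":[0,0,0]}

```text
time: 31.05
position: [0.4601, 0.2493, 0.0378]
ee_rot: [-0.0, 0.935, 0.353, 0.001]
force: [-0.1, -0.2, 0.3]
finger_gap: 0.0274
```

```bash
python3 -c "
from h import *
plan(.4592,.2491,.0173,41.3)"
```

```text
t 31.05 pos [0.4601 0.2493 0.0378] yaw 41.4 turn 0.1 shift cm [-0.08 -0.05  2.05] F [-0.1 -0.2  0.3] gap 0.0274 j7 -1.68
```

apply_moves:
  targets:
    - {"gripper":0,"linear":[-0.05,-0.03,0.8],"delta_rot":[0,0,0]}
    - {"gripper":0,"linear":[0,0,0.7],"delta_rot":[0,0,0]}
    - {"gripper":0,"linear":[0,0,0.35],"delta_rot":[0,0,0]}
    - {"gripper":0,"linear":[0,0,0],"delta_rot":[0,0,0]}
    - {"gripper":0,"linear":[0,0,0],"delta_rot":[0,0,0]}

```text
time: 31.55
position: [0.4589, 0.2487, 0.0183]
ee_rot: [0.0, 0.936, 0.353, -0.0]
force: [0.3, 0.7, 0.6]
finger_gap: 0.0275
```

```bash
python3 -c "
from h import *
plan(.4592,.2491,.0173,41.3)"
```

```text
t 31.55 pos [0.4589 0.2487 0.0183] yaw 41.37 turn 0.07 shift cm [ 0.05 -0.01  0.1 ] F [0.3 0.7 0.6] gap 0.0275 j7 -1.7
```

apply_moves:
  targets:
    - {"gripper":0,"linear":[0.04,0,0.12],"delta_rot":[0,0,0]}
    - {"gripper":0,"linear":[0,0,0],"delta_rot":[0,0,0]}
    - {"gripper":0.6,"linear":[0,0,0],"delta_rot":[0,0,0]}
    - {"gripper":0.6,"linear":[0,0,0],"delta_rot":[0,0,0]}
    - {"gripper":0.6,"linear":[0,0,0],"delta_rot":[0,0,0]}

```text
time: 32.05
position: [0.4594, 0.249, 0.0174]
ee_rot: [-0.0, 0.936, 0.353, 0.0]
force: [0.4, -0.1, 0.2]
finger_gap: 0.0512
```

apply_moves:
  targets:
    - {"gripper":0.6,"linear":[0,0,0],"delta_rot":[0,0,0]}
    - {"gripper":0.6,"linear":[0,0,-1.5],"delta_rot":[0,0,0]}
    - {"gripper":0.6,"linear":[0,0,-3.5],"delta_rot":[0,0,0]}
    - {"gripper":0.6,"linear":[0,0,-4],"delta_rot":[0,0,0]}
    - {"gripper":0.6,"linear":[0,0,-4],"delta_rot":[0,0,0]}

```text
time: 32.55
position: [0.4589, 0.2488, 0.1485]
ee_rot: [-0.0, 0.936, 0.353, -0.0]
force: [-0.3, -1.0, -1.2]
finger_gap: 0.0513
```

apply_moves:
  targets:
    - {"gripper":0.6,"linear":[0,0,0],"delta_rot":[0,0,-8.5]}
    - {"gripper":0.6,"linear":[0,0,0],"delta_rot":[0,0,-8.5]}
    - {"gripper":0.6,"linear":[0,0,0],"delta_rot":[0,0,-8.5]}
    - {"gripper":0.6,"linear":[0,0,0],"delta_rot":[0,0,-8.5]}
    - {"gripper":0.6,"linear":[0,0,0],"delta_rot":[0,0,-8.5]}

```text
time: 33.05
position: [0.4593, 0.2489, 0.1474]
ee_rot: [0.0, 0.742, 0.671, 0.0]
force: [0.3, -0.1, 0.1]
finger_gap: 0.051
```

apply_moves:
  targets:
    - {"gripper":0.6,"linear":[0,0,0],"delta_rot":[0,0,-8.5]}
    - {"gripper":0.6,"linear":[0,0,0],"delta_rot":[0,0,-3.7]}
    - {"gripper":0.6,"linear":[0,0,0],"delta_rot":[0,0,0]}

```text
time: 33.35
position: [0.4593, 0.2488, 0.1472]
ee_rot: [-0.0, 0.668, 0.744, -0.0]
force: [0.7, 0.4, 0.2]
finger_gap: 0.0513
```

```bash
python3 -c "
from h import *
plan(.4584,.4047,.125,96)"
```

```text
t 33.35 pos [0.4593 0.2488 0.1472] yaw 96.1 turn 0.1 shift cm [15.52  1.54  2.22] F [0.7 0.4 0.2] gap 0.0513 j7 -0.74
```

apply_moves:
  targets:
    - {"gripper":0.5,"linear":[2.5,0.25,0],"delta_rot":[0,0,0]}
    - {"gripper":0.5,"linear":[4,0.4,0],"delta_rot":[0,0,0]}
    - {"gripper":0.5,"linear":[4,0.4,0.6],"delta_rot":[0,0,0]}
    - {"gripper":0.5,"linear":[3.5,0.35,1],"delta_rot":[0,0,0]}
    - {"gripper":0.5,"linear":[1.5,0.15,0.6],"delta_rot":[0,0,0]}
  newtons: 25

```text
time: 33.85
position: [0.4569, 0.4084, 0.1247]
ee_rot: [-0.001, 0.668, 0.744, 0.0]
force: [-0.5, -0.5, 0.6]
finger_gap: 0.0424
```

apply_moves:
  targets:
    - {"gripper":0.5,"linear":[0,0,0],"delta_rot":[0,0,0]}
    - {"gripper":0.5,"linear":[0,0,0],"delta_rot":[0,0,0]}
    - {"gripper":0.5,"linear":[0,0,0],"delta_rot":[0,0,0]}

```text
time: 34.15
position: [0.4591, 0.403, 0.1255]
ee_rot: [0.001, 0.67, 0.743, -0.0]
force: [0.4, 0.1, -0.1]
finger_gap: 0.0426
```

```bash
python3 -c "
from h import *
plan(.4584,.4047,.004,96)
im,K,d,T=grab('wrist'); np.savez('w15.npz',K=K,d=d,T=T)
t=grab('top')[0]
b=cv2.resize(t[170:270,195:305],(440,400),interpolation=cv2.INTER_CUBIC)
a=cv2.resize(im[120:320,240:420],(360,400),interpolation=cv2.INTER_CUBIC)
cv2.imwrite('pics/w15.png',np.hstack([a,b]))"
```

```text
t 34.15 pos [0.4591 0.403  0.1255] yaw 95.93 turn -0.07 shift cm [ 0.18 -0.06 12.15] F [ 0.4  0.1 -0.1] gap 0.0426 j7 -0.99
```

View pics/w15.png

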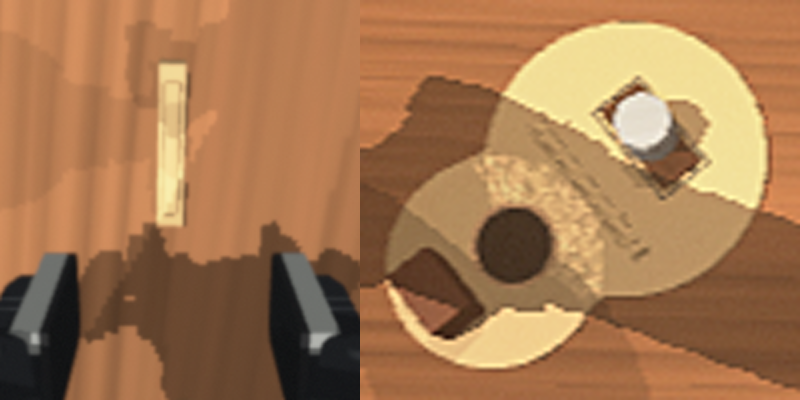

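```bash
python3 -c "
from h import *
K,d,T=load('w15'); f=lambda p,z,o: px2w(np.array(p)/2+o,K,d,T,z)[:,:2]
e=f([(172.5,63),(171.5,226)],.012,[240,120]);print(e,np.linalg.norm(e[0]-e[1]),np.degrees(np.arctan2(*(e[0]-e[1])[::-1])),e.mean(0))
plan(*e.mean(0),.003,96)"
```

```text
[[0.4552659  0.43747154]
 [0.46149083 0.37301828]] 0.0647531609399925 95.51655483160104 [0.45837836 0.40524491]
t 34.25 pos [0.4592 0.4032 0.1257] yaw 95.94 turn -0.06 shift cm [ 0.21 -0.06 12.27] F [ 0.2 -0.1  0.6] gap 0.0424 j7 -1.0
```

apply_moves:
  targets:
    - {"gripper":0.4,"linear":[0.2,-0.06,2],"delta_rot":[0,0,0]}
    - {"gripper":0.4,"linear":[0,0,3.5],"delta_rot":[0,0,0]}
    - {"gripper":0.4,"linear":[0,0,3.5],"delta_rot":[0,0,0]}
    - {"gripper":0.4,"linear":[0,0,2],"delta_rot":[0,0,0]}
    - {"gripper":0.4,"linear":[0,0,0],"delta_rot":[0,0,0]}

```text
time: 34.75
position: [0.4567, 0.4041, 0.0127]
ee_rot: [0.0, 0.669, 0.743, -0.003]
force: [0.2, -2.0, -0.3]
finger_gap: 0.0341
```

apply_moves:
  targets:
    - {"gripper":0.4,"linear":[0,0,0],"delta_rot":[0,0,0]}
    - {"gripper":0.4,"linear":[0,0,0],"delta_rot":[0,0,0]}

```text
time: 34.95
position: [0.4585, 0.4072, 0.017]
ee_rot: [0.0, 0.669, 0.743, 0.001]
force: [0.6, -0.7, -0.7]
finger_gap: 0.0345
```

```bash
python3 -c "
from h import *
plan(.4584,.4052,.004,95.6)"
```

```text
t 34.95 pos [0.4585 0.4072 0.017 ] yaw 96.03 turn 0.43 shift cm [-0.2  -0.03  1.3 ] F [ 0.6 -0.7 -0.7] gap 0.0345 j7 -1.08
```

apply_moves:
  targets:
    - {"gripper":0.4,"linear":[-0.2,-0.03,0.6],"delta_rot":[0,0,0.4]}
    - {"gripper":0.4,"linear":[0,0,0.6],"delta_rot":[0,0,0]}
    - {"gripper":0.4,"linear":[0,0,0],"delta_rot":[0,0,0]}
    - {"gripper":0,"linear":[0,0,0],"delta_rot":[0,0,0]}
    - {"gripper":0,"linear":[0,0,0],"delta_rot":[0,0,0]}

```text
time: 35.45
position: [0.4575, 0.4049, 0.0035]
ee_rot: [-0.0, 0.671, 0.741, 0.0]
force: [0.7, 0.1, -0.0]
finger_gap: 0.0092
```

apply_moves:
  targets:
    - {"gripper":0,"linear":[0,0,0],"delta_rot":[0,0,0]}
    - {"gripper":0,"linear":[0,0,0],"delta_rot":[0,0,0]}
    - {"gripper":0,"linear":[0,0,0],"delta_rot":[0,0,0]}

```text
time: 35.75
position: [0.4575, 0.4048, 0.0034]
ee_rot: [-0.0, 0.671, 0.741, 0.0]
force: [0.2, -0.3, 1.4]
finger_gap: 0.0094
```

```bash
python3 -c "
from h import *
plan(.4584,.4052,.004,95.6)"
```

```text
t 35.75 pos [0.4575 0.4048 0.0034] yaw 95.67 turn 0.07 shift cm [ 0.03  0.09 -0.06] F [ 0.2 -0.3  1.4] gap 0.0094 j7 -1.09
```

apply_moves:
  targets:
    - {"gripper":0,"linear":[0,0,-1],"delta_rot":[0,0,0]}
    - {"gripper":0,"linear":[0,0,-3.5],"delta_rot":[0,0,0]}
    - {"gripper":0,"linear":[0,0,-4],"delta_rot":[0,0,0]}
    - {"gripper":0,"linear":[0,0,-4],"delta_rot":[0,0,0]}
    - {"gripper":0,"linear":[0,0,-3],"delta_rot":[0,0,0]}

```text
time: 36.25
position: [0.4577, 0.4052, 0.1616]
ee_rot: [0.0, 0.671, 0.741, 0.001]
force: [0.3, 0.3, 0.4]
finger_gap: 0.0088
```

apply_moves:
  targets:
    - {"gripper":0,"linear":[0,0,0],"delta_rot":[0,0,-8.5]}
    - {"gripper":0,"linear":[0,0,0],"delta_rot":[0,0,-8.5]}
    - {"gripper":0,"linear":[0,0,0],"delta_rot":[0,0,-8.5]}
    - {"gripper":0,"linear":[0,0,0],"delta_rot":[0,0,-8.5]}
    - {"gripper":0,"linear":[0,0,0],"delta_rot":[0,0,-8.5]}

```text
time: 36.75
position: [0.4575, 0.4045, 0.159]
ee_rot: [0.0, 0.354, 0.935, 0.0]
force: [-0.2, 0.2, 0.6]
finger_gap: 0.0092
```

apply_moves:
  targets:
    - {"gripper":0,"linear":[0,0,0],"delta_rot":[0,0,-8.5]}
    - {"gripper":0,"linear":[0,0,0],"delta_rot":[0,0,-8.5]}
    - {"gripper":0,"linear":[0,0,0],"delta_rot":[0,0,-2.1]}
    - {"gripper":0,"linear":[0,0,0],"delta_rot":[0,0,0]}

```text
time: 37.15
position: [0.4575, 0.4044, 0.1587]
ee_rot: [0.0, 0.197, 0.98, 0.0]
force: [-0.5, -0.8, -0.5]
finger_gap: 0.0091
```

```bash
python3 -c "
from h import *
plan(.532,-.218,.15,157.2)"
```

```text
t 37.15 pos [0.4575 0.4044 0.1587] yaw 157.27 turn 0.07 shift cm [-30.98 -54.49   0.87] F [-0.5 -0.8 -0.5] gap 0.0091 j7 -0.03
```

apply_moves:
  targets:
    - {"gripper":0,"linear":[-1.5,-2.6,0],"delta_rot":[0,0,0]}
    - {"gripper":0,"linear":[-2,-3.5,0],"delta_rot":[0,0,0]}
    - {"gripper":0,"linear":[-2,-3.5,0],"delta_rot":[0,0,0]}
    - {"gripper":0,"linear":[-2,-3.5,0],"delta_rot":[0,0,0]}
    - {"gripper":0,"linear":[-2,-3.5,0],"delta_rot":[0,0,0]}

```text
time: 37.65
position: [0.4809, 0.2132, 0.1587]
ee_rot: [0.0, 0.198, 0.98, -0.0]
force: [1.4, 0.3, -0.8]
finger_gap: 0.0088
```

apply_moves:
  targets:
    - {"gripper":0,"linear":[-2,-3.5,0],"delta_rot":[0,0,0]}
    - {"gripper":0,"linear":[-2,-3.5,0],"delta_rot":[0,0,0]}
    - {"gripper":0,"linear":[-2,-3.5,0],"delta_rot":[0,0,0]}
    - {"gripper":0,"linear":[-2,-3.5,0],"delta_rot":[0,0,0]}
    - {"gripper":0,"linear":[-2,-3.5,0],"delta_rot":[0,0,0]}

```text
time: 38.15
position: [0.5055, 0.0131, 0.1589]
ee_rot: [0.0, 0.198, 0.98, -0.0]
force: [0.8, 0.5, -0.8]
finger_gap: 0.0089
```

apply_moves:
  targets:
    - {"gripper":0,"linear":[-2,-3.5,0],"delta_rot":[0,0,0]}
    - {"gripper":0,"linear":[-2,-3.5,0],"delta_rot":[0,0,0]}
    - {"gripper":0,"linear":[-2,-3.5,0],"delta_rot":[0,0,0]}
    - {"gripper":0,"linear":[-2,-3.5,0],"delta_rot":[0,0,0]}
    - {"gripper":0,"linear":[-2,-3.5,0],"delta_rot":[0,0,0]}

```text
time: 38.65
position: [0.5301, -0.1871, 0.159]
ee_rot: [0.0, 0.198, 0.98, -0.0]
force: [1.2, -0.4, -0.7]
finger_gap: 0.009
```

apply_moves:
  targets:
    - {"gripper":0,"linear":[-1.4,-2.5,0],"delta_rot":[0,0,0]}
    - {"gripper":0,"linear":[0,0,0],"delta_rot":[0,0,0]}
    - {"gripper":0,"linear":[0,0,0],"delta_rot":[0,0,0]}
    - {"gripper":0,"linear":[0,0,0],"delta_rot":[0,0,0]}

```text
time: 39.05
position: [0.5335, -0.2123, 0.1586]
ee_rot: [0.0, 0.197, 0.98, 0.0]
force: [0.2, 0.2, 0.6]
finger_gap: 0.0093
```

```bash
python3 -c "
from h import *
plan(.532,-.218,.05,157.2)"
```

```text
t 39.05 pos [ 0.5335 -0.2123  0.1586] yaw 157.32 turn 0.12 shift cm [-0.09 -0.59 10.86] F [0.2 0.2 0.6] gap 0.0093 j7 1.1
```

apply_moves:
  targets:
    - {"gripper":0,"linear":[-0.09,-0.59,2],"delta_rot":[0,0,0.1]}
    - {"gripper":0,"linear":[0,0,3.5],"delta_rot":[0,0,0]}
    - {"gripper":0,"linear":[0,0,3.5],"delta_rot":[0,0,0]}
    - {"gripper":0,"linear":[0,0,2.5],"delta_rot":[0,0,0]}
    - {"gripper":0,"linear":[0,0,1.2],"delta_rot":[0,0,0]}

```text
time: 39.55
position: [0.5309, -0.2176, 0.0294]
ee_rot: [-0.001, 0.197, 0.98, 0.0]
force: [-0.1, -0.1, -0.1]
finger_gap: 0.0093
```

apply_moves:
  targets:
    - {"gripper":0,"linear":[0,0,0],"delta_rot":[0,0,0]}
    - {"gripper":0,"linear":[0,0,0],"delta_rot":[0,0,0]}
    - {"gripper":0,"linear":[0,0,0],"delta_rot":[0,0,0]}

```text
time: 39.85
position: [0.5331, -0.2195, 0.0329]
ee_rot: [0.001, 0.198, 0.98, -0.0]
force: [1.0, 0.0, -0.2]
finger_gap: 0.0095
```

```bash
python3 -c "
from h import *
plan(.532,-.218,.0084,157.2)"
```

```text
t 39.85 pos [ 0.5331 -0.2195  0.0329] yaw 157.18 turn -0.02 shift cm [0.16 0.1  2.45] F [ 1.   0.  -0.2] gap 0.0095 j7 0.99
```

apply_moves:
  targets:
    - {"gripper":0,"linear":[0.12,0.08,0.9],"delta_rot":[0,0,0]}
    - {"gripper":0,"linear":[0,0,0.8],"delta_rot":[0,0,0]}
    - {"gripper":0,"linear":[0,0,0.4],"delta_rot":[0,0,0]}
    - {"gripper":0,"linear":[0,0,0],"delta_rot":[0,0,0]}
    - {"gripper":0,"linear":[0,0,0],"delta_rot":[0,0,0]}

```text
time: 40.35
position: [0.5311, -0.2182, 0.0101]
ee_rot: [-0.0, 0.198, 0.98, 0.0]
force: [0.3, 0.7, -0.7]
finger_gap: 0.0091
```

```bash
python3 -c "
from h import *
plan(.532,-.218,.0084,157.2)"
```

```text
t 40.35 pos [ 0.5311 -0.2182  0.0101] yaw 157.17 turn -0.03 shift cm [-0.07  0.05  0.17] F [ 0.3  0.7 -0.7] gap 0.0091 j7 0.96
```

apply_moves:
  targets:
    - {"gripper":0,"linear":[-0.04,0.04,0.17],"delta_rot":[0,0,0]}
    - {"gripper":0,"linear":[0,0,0],"delta_rot":[0,0,0]}
    - {"gripper":0.35,"linear":[0,0,0],"delta_rot":[0,0,0]}
    - {"gripper":0.35,"linear":[0,0,0],"delta_rot":[0,0,0]}
    - {"gripper":0.35,"linear":[0,0,0],"delta_rot":[0,0,0]}

```text
time: 40.85
position: [0.5317, -0.2182, 0.0087]
ee_rot: [0.0, 0.198, 0.98, -0.0]
force: [0.3, -0.0, 0.7]
finger_gap: 0.0301
```

apply_moves:
  targets:
    - {"gripper":0.35,"linear":[0,0,0],"delta_rot":[0,0,0]}
    - {"gripper":0.35,"linear":[0,0,-1.5],"delta_rot":[0,0,0]}
    - {"gripper":0.35,"linear":[0,0,-4],"delta_rot":[0,0,0]}
    - {"gripper":0.6,"linear":[0,0,-4],"delta_rot":[0,0,0]}
    - {"gripper":1,"linear":[0,0,-5],"delta_rot":[0,0,0]}

```text
time: 41.35
position: [0.5308, -0.2176, 0.1551]
ee_rot: [-0.001, 0.198, 0.98, 0.0]
force: [0.6, -0.4, 0.2]
finger_gap: 0.058
```

apply_moves:
  targets:
    - {"gripper":1,"linear":[0,0,-4],"delta_rot":[0,0,0]}
    - {"gripper":1,"linear":[0,0,-3],"delta_rot":[0,0,0]}
    - {"gripper":1,"linear":[0,0,0],"delta_rot":[0,0,0]}
    - {"gripper":1,"linear":[0,0,0],"delta_rot":[0,0,0]}

```text
time: 41.75
position: [0.5318, -0.2181, 0.225]
ee_rot: [0.001, 0.198, 0.98, -0.001]
force: [-0.7, 0.2, -0.2]
finger_gap: 0.0852
```

```bash
python3 -c "
from h import *
plan(.48,.13,.22,130)
im,K,d,T=grab('wrist'); np.savez('w16.npz',K=K,d=d,T=T); cv2.imwrite('pics/w16.png',im)
p=np.linalg.inv(T)@np.array([.532,-.2185,.02,1]);print(p[:3]@K.T/p[2])"
```

```text
t 41.75 pos [ 0.5318 -0.2181  0.225 ] yaw 157.17 turn 27.17 shift cm [30.   18.41  0.5 ] F [-0.7  0.2 -0.2] gap 0.0852 j7 1.16
[326.41712666 172.39388053   1.        ]
```

apply_moves:
  targets:
    - {"gripper":1,"linear":[1.8,3.45,0],"delta_rot":[0,0,0]}
    - {"gripper":1,"linear":[1.8,3.45,0],"delta_rot":[0,0,0]}
    - {"gripper":1,"linear":[1.8,3.45,0],"delta_rot":[0,0,0]}
    - {"gripper":1,"linear":[1.8,3.45,0],"delta_rot":[0,0,0]}
    - {"gripper":1,"linear":[1.8,3.45,0],"delta_rot":[0,0,0]}

```text
time: 42.3
position: [0.5144, -0.0228, 0.2224]
ee_rot: [-0.001, 0.198, 0.98, -0.0]
force: [0.7, 0.5, -0.4]
finger_gap: 0.0856
```

apply_moves:
  targets:
    - {"gripper":1,"linear":[1.8,3.45,0],"delta_rot":[0,0,0]}
    - {"gripper":1,"linear":[1.8,3.45,0],"delta_rot":[0,0,0]}
    - {"gripper":1,"linear":[1.8,3.45,0],"delta_rot":[0,0,0]}
    - {"gripper":1,"linear":[1.8,3.45,0],"delta_rot":[0,0,0]}
    - {"gripper":1,"linear":[1.8,3.45,0],"delta_rot":[0,0,0]}

```text
time: 42.8
position: [0.4986, 0.1708, 0.2224]
ee_rot: [-0.001, 0.198, 0.98, -0.001]
force: [0.5, 0.1, -0.3]
finger_gap: 0.0852
```

apply_moves:
  targets:
    - {"gripper":1,"linear":[0,0,0],"delta_rot":[0,0,0]}
    - {"gripper":1,"linear":[0,0,0],"delta_rot":[0,0,0]}
    - {"gripper":1,"linear":[0,0,0],"delta_rot":[0,0,0]}

```text
time: 43.1
position: [0.4995, 0.1683, 0.2227]
ee_rot: [-0.001, 0.198, 0.98, -0.001]
force: [-0.2, 0.1, -0.7]
finger_gap: 0.0852
```

```bash
python3 -c "
from h import *
plan(.48,.13,.22,130)
im,K,d,T=grab('wrist'); np.savez('w17.npz',K=K,d=d,T=T); cv2.imwrite('pics/w17.png',im)
def tgt(p):
  q,_=cv2.projectPoints(np.array([p],float),*(lambda M:(cv2.Rodrigues(M[:3,:3])[0],M[:3,3]))(np.linalg.inv(T)),K,np.array(d)); return q.ravel().round(1)
for p in [(.5272,.1718,.021),(.4592,.2491,.05),(.5573,.137,.057),(.559,-.012,.05)]:print(tgt(p))
a=cv2.imread('pics/w16.png')[70:270,226:426]; b=im[60:260,210:410]
cv2.imwrite('pics/fin.png',np.hstack([cv2.resize(x,(400,400),interpolation=cv2.INTER_CUBIC) for x in(a,b)]))
"
```

```text
t 43.1 pos [0.4995 0.1683 0.2227] yaw 157.11 turn 27.11 shift cm [-1.69 -3.96  0.27] F [-0.2  0.1 -0.7] gap 0.0852 j7 0.43
[340.4 196.4]
[393.3 103.9]
[320.3 247.4]
[190.1 296.8]
```

```bash
python3 -c "
from h import *
a=cv2.imread('pics/w16.png')[70:270,226:426]; b=cv2.imread('pics/w17.png')[70:270,245:445]
cv2.imwrite('pics/fin.png',np.hstack([cv2.resize(x,(400,400),interpolation=cv2.INTER_CUBIC) for x in(a,b)]))
t0=cv2.imread('pics/top0.png');t=grab('top')[0];cv2.imwrite('pics/top9.png',t)
r=(slice(185,222),slice(315,350))
def cap(i): h=cv2.cvtColor(i[r],cv2.COLOR_BGR2HSV);m=(h[...,0]<12)&(h[...,1]>180)&(h[...,2]>170);return np.argwhere(m).mean(0)+[185,315],m.sum()
print(cap(t0),cap(t))
"
```

```text
(array([200., 334.]), np.int64(1)) (array([196.53191489, 331.57446809]), np.int64(47))
```

View pics/fin.png

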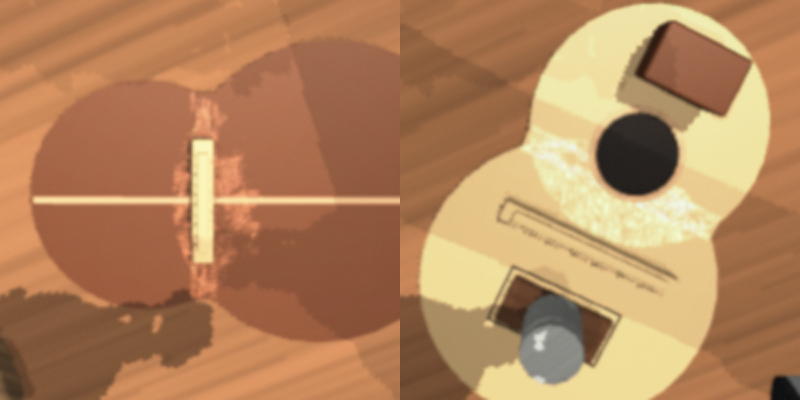

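```bash
python3 -c "
from h import *
def fr(org,ang,p):
  a=np.radians(ang);u=np.array([np.cos(a),np.sin(a)]);q=(p-org);return (1e3*np.array([q@u,q@[-u[1],u[0]]])).round(1)
ln=lambda e:np.degrees(np.arctan2(*(e[0]-e[1])[::-1]))%180
K,d,T=load('w16'); f=lambda p,z,o: px2w(np.array(p)/2+o,K,d,T,z)[:,:2]
o=[226,70]
e=f([(202.5,140),(203,263)],.019,o); s=f([(33,200),(400,201.5)],.005,o);n=f([(206,93),(212,300)],.005,o)
print('sb',e.mean(0),ln(e),np.linalg.norm(e[0]-e[1]),'strip',ln(s))
m=np.array([.5425,-.1936]);print(fr(m,247.2,e.mean(0)),'narrow end strip',fr(m,247.2,s[0]),'notch',fr(m,247.2,n.mean(0)))
K,d,T=load('w17');o=[245,70];B=np.array([.5206,.1793])
h=f([(237,153.5)],.005,o)[0];print('hole',fr(B,131.3,h))
c=f([(273,22),(351,60),(324,115),(243,78)],.05,o);print('nb',fr(B,131.3,c.mean(0)),ln(c[:2]),ln(c[[3,2]]))
l=f([(101,210),(271,286)],.019,o);print('lb',fr(B,131.3,l.mean(0)),ln(l),np.linalg.norm(l[0]-l[1]))
w=f([(152,352)],.057,o)[0];print('w',fr(B,131.3,w))
r=f([(113,266),(221,317),(194,366),(88,319)],.005,o).mean(0);print('rect',fr(B,131.3,r))
"
```

```text
sb [ 0.53171068 -0.21730913] 157.38379251469664 0.06418994773328762 strip 66.9057201925184
[26.  -0.8] narrow end strip [116.7   0.3] notch [22.6  0.9]
hole [44.7 -0.4]
nb [92.7 -0.8] 42.85567869447436 43.620609809727796
lb [-9.2  2.3] 42.34682475682578 0.09765004113613698
w [-54.4   0.3]
rect [-56.   -0.9]
```

```bash
python3 -c "
from h import *
print(arm.close_job())"
```

```text
the job is handed in; nothing more can be done
None
```

I laid all the parts and handed the job in at about 43 s, with the gripper open and clear of everything. I went in the order asked: patch, weight, long brace, neck block, then short brace.

My last measurements are in plate coordinates, in mm, with each plate's centre line at y = 0:

| Piece | Target x | Measured x | Measured y | Notes |
|---|---|---|---|---|
| Bridge patch | −56 | inside the rectangle | centred by eye | even margin to the pencil line on all sides |
| Weight | −56 | −54.4 | +0.3 | a closer picture just after placing put it within 0.4 mm of the rectangle centre |
| Long brace | −10 | −9.2 | +2.3 | straight across to about 1° |
| Neck block | +93 | +92.7 | −0.8 | upright; square to about 2° |
| Short brace (on the back) | +27 | +26.0 | −0.8 | straight across to within 0.5° |

- **Long brace, sideways:** two pictures disagreed on how well it is centred, at −2.0 mm and +2.3 mm. The pale ends are hard to see on the pale board. The gripper position at release agreed with it being centred.
- **Weight:** the two readings of its position along the board differ by about 1.5 mm.
- **Glue bottle:** the cap is at pixel (332, 197) in the final top view, against (331, 197) read by eye at the start, so it has not moved. My automatic check of the starting picture found only one pixel, so that comparison rests on the eye reading.

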